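# Slide the pepper mill home into the condiment organiser

## Task

Gently push the tall pepper mill that stands in front of the low wooden organiser across the worktop into the organiser's free bay, until it stands upright against the back rail. Push it with the fingertips low on its body so that it slides and never tips, do not grip or lift it, and leave the other things where they stand.

Things in the scene. Friction and masses are not known exactly. Their poses are not given: they have to be found in the camera images.
- pepper_mill: turned dark wooden pepper mill, 170 mm tall, round, 58 mm diameter at the foot, 0.2 to 0.45 kg, loose; not the like one far back on the left. Origin: centre of its underside, z up. It tips if pushed much above 30 mm over the worktop; a gripper tilted fingertips first keeps its body clear. Starts 100 to 140 mm from the organiser's open front. A wall cabinet hangs 0.48 m up at the left.
- organiser: low wooden frame fixed to the worktop, no floor, open in front: back rail (45 mm high, inner face at x = +35 mm) and four dividers (30 high, 8 thick, x = -35 to +35 mm) make three bays, 78 mm wide inside, centred at y = -86, 0, +86 mm. Origin: middle bay's middle, on the worktop; x points from the open front to the back rail, y along the bays. Its open front faces the robot's right.
- bay (a point): middle of the free bay, on the worktop, marked by a flat 44 mm cork-coloured dot that nothing catches on (x = 0 and y = -86, 0 or +86 mm in the organiser's frame). When the mill touches the back rail its centre is 6 mm beyond this point towards the rail.
- salt_shaker: glass salt shaker with a grey cap, 44 mm diameter, 90 mm tall, loose, standing in one of the other bays; leave it. Origin at the centre of its underside.
- spice_jar: glass spice jar with a black lid, 41 mm diameter, 105 mm tall, loose, standing in the remaining bay; leave it. Origin at the centre of its underside.
- garlic: garlic bulb, 60 mm wide and tall, loose on the worktop to the left of the organiser's near end; leave it. Origin under its centre.
- timer: round white kitchen timer, 62 mm diameter, 51 mm tall, loose on the worktop left of the organiser's far end; leave it. Origin under its centre.
Things that resemble listed ones, but are neither listed nor needed, are in the scene too. Of the things like the pepper_mill, leave any that is blue; of the rest the larger one is meant.

How it is judged (in metres and radians):
At the end, for the whole second after the job is handed in: The mill stands upright (within 0.1 rad) and still on the worktop inside the free bay, at most 15 mm short of the back rail and within 25 mm of the bay's middle (x of pepper_mill in the frame of organiser above -0.009 m and horizontal distance between pepper_mill and bay below 0.025 m and angle between pepper_mill's own z axis and vertical below 0.1 rad and height (world z) of pepper_mill below 0.005 m and linear speed of pepper_mill below 0.01 m/s); the robot touches nothing.
It fails at once if the mill tips by more than 0.2 rad (angle between pepper_mill's own z axis and vertical above 0.2 rad).
It fails at once if the mill is lifted off the worktop (more than 10 mm) (height (world z) of pepper_mill above 0.01 m).
It fails at once if the mill is gripped or pressed hard (the fingers on it with over 30 N) (contact force between the fingers and pepper_mill above 30 N).
It fails at once if the salt shaker or the spice jar is moved by more than 20 mm or tipped by more than 0.3 rad (distance of any of salt_shaker, spice_jar from where it was at the start of the episode above 0.02 m or angle between any of salt_shaker, spice_jar's own z axis and vertical above 0.3 rad).
It fails at once if the garlic or the timer is moved by more than 20 mm (distance of any of garlic, timer from where it was at the start of the episode above 0.02 m).
It also fails if it takes over 59 s, if anything falls off the work surface, if the arm or the gripper's body presses on something with over 40 N, if the wrist force passes 120 N, or if a joint passes its speed limit or range.

## Robot

A 7-joint arm with a two-finger parallel gripper is mounted at the origin on a cart in front of the work surface, level with it; the furniture and walls round the work are solid. World frame = base frame: x ahead of the robot, y to its left, z up, the work surface at z = 0. Lengths are in mm, angles in rad, forces in N, time in s.
With the tool pointing down it reaches from about 400 to 925 mm from the base axis. Payload 4.1 kg.
Tool frame: the origin (TCP) lies at the very end of the fingers, on their centre line; the grasp point (between the pads) lies 19 mm behind it; z points along the fingers, y is the direction in which the jaws open and shut (so a half turn about z gives the same grasp; the last joint's range is limited). The gripper opens to 85 mm and grips with 20 to 120 N. Pads are 22 mm wide; open, the fingers measure 114 mm over their backs; the gripper's body (76 mm by 85 mm) begins 54 mm behind the grasp point. The pads swing forward as they close: fully open they stand 13 mm farther back than shut.
Start: joints at [1.242, 0.398, 0.045, 1.537, -0.019, 1.207, -0.051], TCP at [148.094, -632.939, 231.347] pointing down, gripper open.
Joint ranges: [-2.82, 2.82], [-0.49, 2.23], [-1.37, 1.46], [0, 2.46], [-1.36, 4.5], [0.23, 2], [-2.94, 2.94]. Speed limits (rad/s): [2.57, 2.57, 3.14, 3.14, 3.14, 3.14, 3.14].

## Interface

Orientations are given as a unit quaternion [w, x, y, z].
In Python, from station import * gives the robot as it stands.
- The arm moves only by the tool play_rows, never from a script. Its argument "plan" is one flat list of numbers, 4 for each row, row after row: the shift along the tool's x, y, z in cm, then the turn about the tool's z in degrees. A call has 1 to 5 rows; each row is the pose to reach, as a shift and turn from the pose measured when the call began, along the tool's axes at that moment; what a row does not reach only later rows make up. A row lasts 1/12 s, in which the tool goes at most 41.7 mm and 7.16 degrees, less where a joint would pass 70% of its speed; a pose out of reach is approached as far as the arm can. A call with a gripper value outside its range is refused whole. "gripper" is the closure, from 0 (fully open) to 1 (shut), set as the call begins (left out, the last holds). The fingers move at their own pace and stop on an object; "newtons" is the grip in N (left out, the last holds). Time passes only in rows, so rows that repeat a pose let the fingers close. It gives the time, the measured TCP pose, the force and the opening at its end, in the units of the state.
- read_state(): the state, without advancing time (a new reading comes with each control period).
- get_image(name): name is "side" or "top" or "wrist"; returns a dict with "img" (480x640x3 uint8, red, green, blue), "intrinsics" (3x3 intrinsics, pixels), "rvec" (rotation vector, rad) and "tvec" (3), from world to camera coordinates, as OpenCV has them. Camera axes: x right, y down, z forward; pixel columns grow to the right and rows downward; lengths in mm; the calibration is good to about 2 mm. A picture is of the moment at which its call begins. There is no depth.
- hand_in(): hands the job in, once; it reports no verdict.
The state is a dict: "clock": time; "q": joint angles; "qvel": joint speeds; "tau": joint torques, N m; "ee_pos": TCP position; "ee_rot": TCP orientation; "wrist_force": force on the tool from outside, world axes, zero at the start; "moment": the same for the moment, N m; "finger_gap": opening from 0.0 (shut) to 1.0 (fully open).
Only numpy, scipy, OpenCV 4.12 (cv2) and the standard library are available. Lean on these libraries where they do the work, as an engineer would, in place of code of your own. Each camera call takes 0.05 s, during which the arm holds its last target.

## Working session

There is one attempt and no reset: what is moved stays moved. The work goes in short steps, Python scripts to look and compute and a tool call to move; the robot and the scene stay as the last step left them, time stands still between calls to the robot, and variables do not carry over. Pictures are saved under pics/ and viewed, and the job is handed in when it is done.

Besides the shell and the picture viewer there is one more tool, called after "Call:" in YAML: its name, and indented under it one key for each argument. play_rows: Moves the arm, as the interface text tells. Its arguments: {"type":"object","properties":{"plan":{"type":"array"},"gripper":{"type":"number"},"newtons":{"type":"number"}},"required":["plan"]}

```bash
mkdir -p pics; python3 - <<'E'
from station import *
import cv2
s=read_state();print(s)
for n in ["side","top","wrist"]:
    d=get_image(n);cv2.imwrite(f"pics/{n}0.png",d["img"][:,:,::-1]);print(n,d["intrinsics"],d["rvec"],d["tvec"])
E
```

```text
{'clock': 0.0, 'q': array([ 1.24199734,  0.39920297,  0.04500279,  1.53785719, -0.01868976,
        1.20688046, -0.05071233]), 'qvel': array([ 0.00067274,  0.00041871, -0.00075013,  0.00123082, -0.00073338,
       -0.00020687,  0.0009182 ]), 'tau': array([-2.51545689e-04, -4.75127006e+01,  1.36435378e+00, -2.54223239e+01,
        1.15558968e-02,  9.57477023e-03, -2.81356357e-06]), 'ee_pos': array([ 147.95478078, -632.30295972,  230.26588097]), 'ee_rot': array([-9.47374016e-04,  9.93398256e-01,  1.14712580e-01, -1.75680209e-04]), 'wrist_force': array([-0.14707782,  0.33193349,  0.1204508 ]), 'moment': array([ 0.021233  , -0.00741406,  0.00098236]), 'finger_gap': 1.0012411189305177}
side [[469.11754164   0.         322.52155248]
 [  0.         469.11754164 243.9753491 ]
 [  0.           0.           1.        ]] [ 2.19867722 -0.01953039  0.03146059] [-565.63828071  152.45439921  688.51390296]
top [[484.07506555   0.         314.74638505]
 [  0.         484.07506555 240.79554137]
 [  0.           0.           1.        ]] [ 2.13386112 -2.17008848  0.08064042] [246.89501582 567.66436067 821.33360907]
wrist [[388.63136021   0.         316.30964258]
 [  0.         388.63136021 236.62925101]
 [  0.           0.           1.        ]] [-2.26256414  1.79299957  0.28140921] [-649.72434518  -39.86532943  379.83449023]
```

View pics/side0.png

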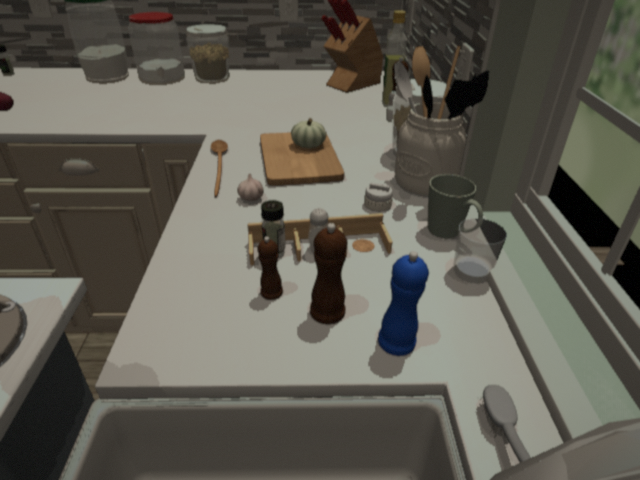

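View pics/top0.png

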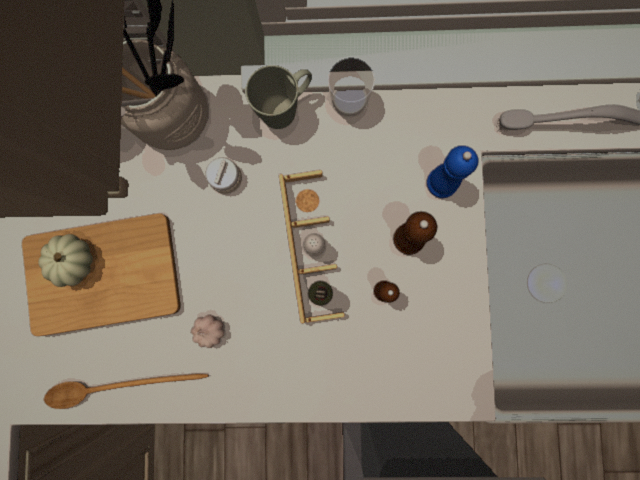

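View pics/wrist0.png

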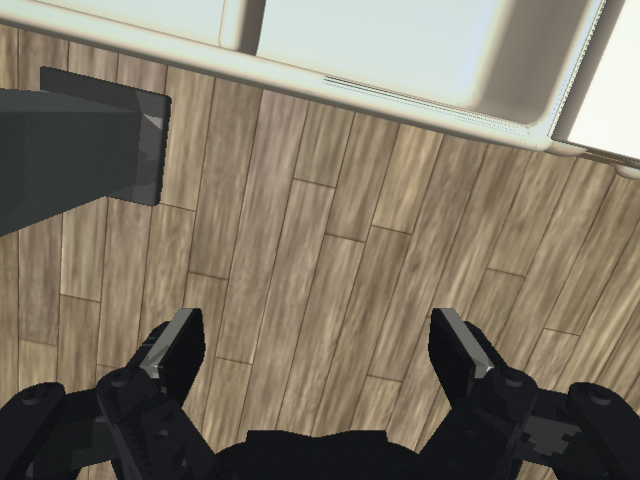

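Candidates for the mill: large dark one at side (328,275) / top (410,235), small dark one at side (270,268) / top (386,291), blue one at side (403,305) / top (452,172). I choose the large dark one, since the blue is excluded and it is larger than the other. The free bay has the cork dot at top (307,201). A close crop will confirm both.

```bash
cat > h.py <<'E'
import numpy as np, cv2
from station import *
def cam(n):
    d=get_image(n); d["R"]=cv2.Rodrigues(np.array(d["rvec"],float))[0]; d["t"]=np.array(d["tvec"],float).ravel(); d["K"]=np.array(d["intrinsics"]);return d
def px2w(d,u,v,z=0):
    r=d["R"].T@np.linalg.inv(d["K"])@np.array([u,v,1.]);c=-d["R"].T@d["t"]
    return c+r*(z-c[2])/r[2]
def w2px(d,p):
    q=(d["R"]@np.atleast_2d(p).T).T+d["t"];q=q@d["K"].T;return q[:,:2]/q[:,2:]
E
python3 - <<'E'
from h import *
a=cam("side");b=cam("top")
print(-a["R"].T@a["t"],-b["R"].T@b["t"])
i=a["img"][190:370,230:450,::-1];i=cv2.resize(i,None,fx=3.6,fy=3.3,interpolation=2)
cv2.imwrite("pics/c1.png",i)
i=b["img"][150:340,260:490,::-1];i=cv2.resize(i,None,fx=3.4,fy=3.1,interpolation=2)
cv2.imwrite("pics/c2.png",i)
E
```

```text
[ 545.18351017 -481.79918237  536.54905752] [480.96984975 211.42601166 884.16962051]
```

View pics/c1.png

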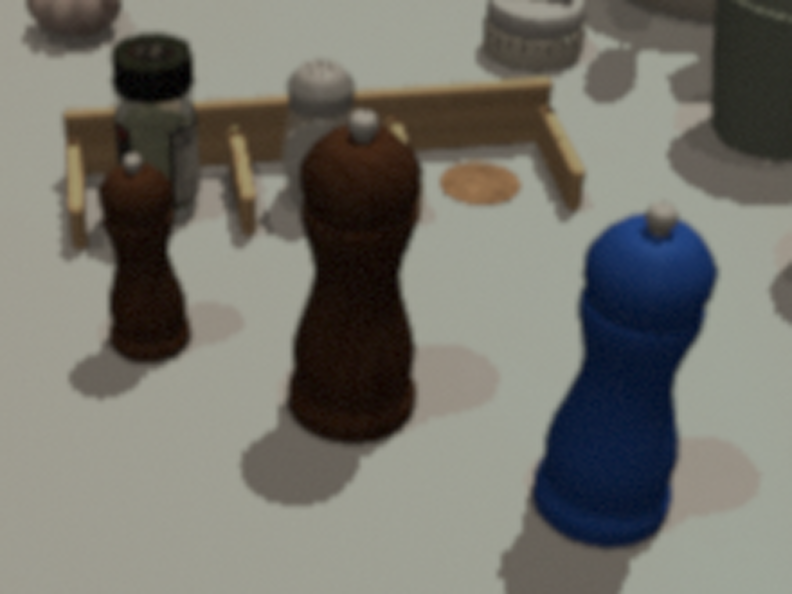

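View pics/c2.png

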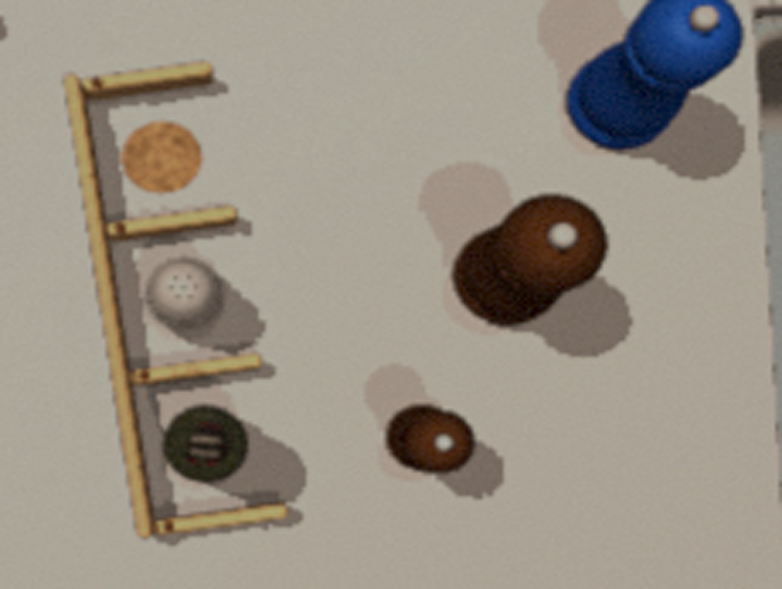

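```bash
python3 - <<'E'
from h import *
from scipy.optimize import least_squares
a=cam("side");b=cam("top")
th=np.linspace(0,2*np.pi,180)
def circ(x,y,z=0,r=29): return np.c_[x+r*np.cos(th),y+r*np.sin(th),z+0*th]
def f(p):
    s=w2px(a,circ(*p));t=w2px(b,circ(*p))
    return [s[:,1].max()-322.4,s[:,0].min()-310.6,s[:,0].max()-345.3,t[:,0].min()-393.2,t[:,1].max()-255.2]
r=least_squares(f,[550,-50]);print("mill",r.x,r.fun)
# knob top at z~165
print("knob",px2w(b,260+563/3.4,150+236/3.1,167),px2w(a,230+364/3.6,190+125/3.3,165))
g=lambda u,v:(260+u/3.4,150+v/3.1)
h=lambda u,v:(230+u/3.6,190+v/3.3)
D=px2w(b,*g(161,157));print("dot top",D,"side",px2w(a,*h(480,184)))
for n,p,z in [("rail far out",(68,80),45),("rail near out",(144,533),45),("rail far in",(80,80),45),("rail near in",(152,533),45),("d1 front",(211,71),30),("d2 front",(236,214),30),("d3",(261,360),30),("d4",(285,512),30),("small foot",(405,440),0),("blue foot",(615,105),0),("salt",(183,285),90),("jar",(205,440),105)]:
    print(n,px2w(b,*g(*p),z).round(1))
for n,p in [("garlic",(208,331)),("timer",(222,177)),("sink edge",(487,200)),("sinkedge2",(490,400)),("frontedge",(300,422))]:print(n,px2w(b,*p,25 if n in("garlic","timer") else 0).round(1))
# widths of mill in side image at heights
E
```

```text
mill [576.01431542  69.4608485 ] [ 2.39945299 -0.80798534  0.21174651 -2.04171249 -0.62781824]
knob [576.38237663  68.32890602 167.        ] [577.25979865  68.54987499 165.        ]
dot top [650.51714337 250.926169     0.        ] side [651.60915064 250.78321846   0.        ]
rail far out [687.6 296.9  45. ]
rail near out [431.  260.4  45. ]
rail far in [687.5 290.6  45. ]
rail near in [431.  256.3  45. ]
d1 front [694.9 222.4  30. ]
d2 front [610.7 210.7  30. ]
d3 [526.5 199.3  30. ]
d4 [440.9 188.7  30. ]
small foot [480.2 123.2   0. ]
blue foot [676.7   3.9   0. ]
salt [563.9 237.2  90. ]
jar [481.7 227.5 105. ]
garlic [416.3 428.3  25. ]
timer [692.8 404.9  25. ]
sink edge [644.7 -78.7   0. ]
sinkedge2 [288.6 -65.2   0. ]
frontedge [253.5 269.3   0. ]
```

Call:
play_rows:
  plan: [0,-4,0,0,0,-8,0,0,0,-12,0,0,0,-16,0,0,0,-19,0,0]
  gripper: 0.6

```text
clock: 0.77
ee_pos: [103.8, -444.6, 230.8]
ee_rot: [-0.001, 0.993, 0.115, -0.0]
wrist_force: [-0.7, 0.5, -0.3]
finger_gap: 0.396
```

```bash
cat >> h.py <<'E'
from scipy.spatial.transform import Rotation as Ro
def st():
    s=read_state();w,x,y,z=s["ee_rot"];R=Ro.from_quat([x,y,z,w]).as_matrix();s["R"]=R
    zt=R[:,2];print("t",s["clock"],"q",s["q"].round(3),"p",s["ee_pos"].round(1),"tilt",np.degrees(np.arccos(-zt[2])).round(2),"az",np.degrees(np.arctan2(zt[1],zt[0])).round(0),"xaz",np.degrees(np.arctan2(R[1,0],R[0,0])).round(1),"gap",round(s["finger_gap"],3),"F",s["wrist_force"].round(1));return s
def totool(s,v): return (s["R"].T@np.array(v,float)/10).round(2)
E
python3 - <<'E'
from h import *
s=st();d=cam("wrist");c=-d["R"].T@d["t"];print("cam in tool",s["R"].T@(c-s["ee_pos"]))
E
```

```text
t 0.7667 q [ 1.219  0.051  0.03   1.976 -0.002  1.117 -0.092] p [ 103.8 -444.6  230.8] tilt 0.12 az 107.0 xaz 13.2 gap 0.396 F [-0.7  0.5 -0.3]
cam in tool [  77.93822135    0.60722569 -142.53077807]
```

Call:
play_rows:
  plan: [0,-4,0,0,0,-8,0,0,0,-12,0,0,0,-16,0,0,0,-16,0,0]

```text
clock: 1.23
ee_pos: [63.7, -277.2, 230.4]
ee_rot: [-0.006, 0.993, 0.115, -0.001]
wrist_force: [0.1, -0.7, 0.1]
finger_gap: 0.399
```

```bash
python3 -c "
from h import *
st()"
```

```text
t 1.2333 q [ 1.205 -0.296 -0.008  2.273 -0.004  1.177 -0.142] p [  63.7 -277.2  230.4] tilt 0.69 az 106.0 xaz 13.2 gap 0.399 F [ 0.1 -0.7  0.1]
```

Call:
play_rows:
  plan: [0,-3,0,0,0,-6,0,0,0,-9,0,0,0,-11,0,0,0,-11,0,0]

```text
clock: 1.65
ee_pos: [32.9, -190.3, 223.7]
ee_rot: [-0.015, 0.996, 0.09, -0.008]
wrist_force: [-2.0, 0.2, 1.1]
finger_gap: 0.398
```

```bash
python3 -c "
from h import *
st()"
```

```text
t 1.65 q [ 1.43  -0.494 -0.164  2.398 -0.072  1.266 -0.082] p [  32.9 -190.3  223.7] tilt 1.93 az 122.0 xaz 10.3 gap 0.398 F [-2.   0.2  1.1]
```

```bash
python3 -c "
from h import *
b=cam('top')
for z in (480,800):
  for p in [(120,10),(108,200),(0,215),(120,180)]: print(z,p,px2w(b,*p,z).round(0))
for p in [(500,440),(350,440),(160,440),(0,425)]: print(p,px2w(b,*p,0).round(0))
s=st();print(totool(s,[60-32.9,-420+190,120]))
"
```

```text
480 (120, 10) [736. 395. 480.]
480 (108, 200) [563. 401. 480.]
480 (0, 215) [552. 495. 480.]
480 (120, 180) [580. 391. 480.]
800 (120, 10) [534. 250. 800.]
800 (108, 200) [498. 251. 800.]
800 (0, 215) [496. 271. 800.]
800 (120, 180) [502. 249. 800.]
(500, 440) [221. -79.   0.]
(350, 440) [222. 182.   0.]
(160, 440) [224. 519.   0.]
(0, 425) [252. 811.   0.]
t 1.7 q [ 1.38  -0.493 -0.141  2.398 -0.068  1.266 -0.089] p [  37.5 -189.4  223.4] tilt 1.89 az 111.0 xaz 11.7 gap 0.398 F [-1.7 -0.7  0.5]
[ -2.07  22.67 -12.73]
```

```bash
cat >> h.py <<'E'
_st=st
def st():
    s=_st()
    open("log.txt","a").write(repr([list(map(float,s["q"])),list(map(float,s["ee_pos"])),list(map(float,s["ee_rot"]))])+"\n");return s
E
python3 -c "
from h import *
s=st();print(totool(s,[180-37.5,-330+189,100]))
"
```

```text
t 1.7 q [ 1.38  -0.493 -0.141  2.398 -0.068  1.266 -0.089] p [  37.5 -189.4  223.4] tilt 1.89 az 111.0 xaz 11.7 gap 0.398 F [-1.7 -0.7  0.5]
[ 11.04  16.36 -10.6 ]
```

Call:
play_rows:
  plan: [2,3,-2,-7,4,6,-4,-14,6,9,-6,-21,8.5,12.5,-8,-28,11,16.4,-10.6,-35]

```text
clock: 2.12
ee_pos: [171.7, -320.8, 316.3]
ee_rot: [-0.016, 0.916, 0.4, 0.001]
wrist_force: [-0.1, -0.4, 0.4]
finger_gap: 0.399
```

```bash
python3 -c "
from h import *
s=st();print(totool(s,np.array([370,-230,350])-s['ee_pos']))
"
```

```text
t 2.1167 q [ 1.185 -0.168 -0.184  1.988 -0.039  1.351  0.265] p [ 171.7 -320.8  316.3] tilt 1.88 az 110.0 xaz 47.2 gap 0.399 F [-0.1 -0.4  0.4]
[20.19  8.29 -3.31]
```

Call:
play_rows:
  plan: [4,1.6,-0.6,-7,8,3.2,-1.2,-14,12,4.8,-2,-21,16,6.5,-2.6,-28,20,8.3,-3.3,-35]

```text
clock: 2.53
ee_pos: [360.0, -234.4, 348.4]
ee_rot: [-0.015, 0.75, 0.661, 0.006]
wrist_force: [0.5, -1.1, 0.8]
finger_gap: 0.404
```

```bash
python3 -c "
from h import *
s=st();print(totool(s,np.array([410,-40,360])-s['ee_pos']))
"
```

```text
t 2.5333 q [ 0.946 -0.055 -0.427  1.817 -0.045  1.398  0.402] p [ 360.  -234.4  348.4] tilt 1.85 az 108.0 xaz 82.7 gap 0.404 F [ 0.5 -1.1  0.8]
[19.94  2.5  -0.61]
```

Call:
play_rows:
  plan: [4,0.5,0,-7,8,1,0,-14,12,1.5,-0.2,-21,16,2,-0.4,-28,20,2.5,-0.6,-35]

```text
clock: 2.95
ee_pos: [410.9, -36.1, 360.4]
ee_rot: [-0.012, 0.513, 0.858, 0.011]
wrist_force: [1.7, 0.6, 0.3]
finger_gap: 0.4
```

```bash
python3 -c "
from h import *
s=st();print(totool(s,np.array([380,150,360])-s['ee_pos']))
"
```

```text
t 2.95 q [ 0.726 -0.112 -0.643  1.829 -0.098  1.414  0.596] p [410.9 -36.1 360.4] tilt 1.85 az 106.0 xaz 118.3 gap 0.4 F [1.7 0.6 0.3]
[17.84  6.1   0.64]
```

Call:
play_rows:
  plan: [3.6,1.2,0,-7,7.2,2.4,0.2,-14,10.8,3.6,0.4,-21,14.4,4.8,0.5,-28,18,6,0.6,-35]

```text
clock: 3.37
ee_pos: [377.6, 154.1, 361.0]
ee_rot: [-0.007, 0.226, 0.974, 0.015]
wrist_force: [1.1, 1.1, 1.1]
finger_gap: 0.402
```

```bash
python3 -c "
from h import *
s=st();print(totool(s,np.array([230,320,400])-s['ee_pos']))
"
```

```text
t 3.3667 q [ 0.51  -0.159 -0.843  1.842 -0.153  1.405  0.813] p [377.6 154.1 361. ] tilt 1.86 az 103.0 xaz 153.9 gap 0.402 F [1.1 1.1 1.1]
[20.64  8.48 -3.27]
```

Call:
play_rows:
  plan: [4,1.7,-0.6,-7,8,3.4,-1.2,-14,12,5,-2,-21,16,6.8,-2.6,-28,20,8.4,-3.2,-35]

```text
clock: 3.78
ee_pos: [242.2, 308.8, 397.8]
ee_rot: [-0.002, -0.082, 0.996, 0.017]
wrist_force: [0.4, 1.7, 0.6]
finger_gap: 0.402
```

```bash
cat > fit.py <<'E'
from h import *
from scipy.optimize import least_squares
import ast
L=[ast.literal_eval(l) for l in open("log.txt")]
ax=[[0,0,-1],[0,1,0],[0,0,-1],[0,1,0],[0,0,-1],[0,1,0],[0,0,-1]]
def fk(P,q):
    T=P[:24].reshape(8,3);R=np.eye(3);p=T[0].copy()
    for i in range(7):
        R=R@Ro.from_rotvec(np.array(ax[i])*q[i]*SG[i]).as_matrix();p=p+R@T[i+1]
    R=R@Ro.from_rotvec(P[24:27]).as_matrix()
    return p,R
P0=np.zeros(27);P0[:24]=np.array([[0,0,200],[0,0,0],[0,0,400],[0,0,0],[0,0,400],[0,0,0],[0,0,0],[0,0,250]]).ravel()
SG=[1]*7
def res(P):
    o=[]
    for q,p,r in L:
        pp,RR=fk(P,q);w,x,y,z=r
        o+=list((pp-p)/1)+list(300*(Ro.from_quat([x,y,z,w]).as_matrix()@RR.T-np.eye(3)).ravel())
    return np.r_[o,(P-P0)[:24]*0.003]
if __name__=="__main__":
    import itertools
    best=None
    for sg in itertools.product([1],[1],[1,-1],[1],[1,-1],[1],[1,-1]):
        SG=list(sg)
        for y in range(4):
            P1=P0.copy();P1[24:]=[0,0,y*1.57]
            f=least_squares(res,P1,max_nfev=200)
            if best is None or f.cost<best[0]: best=(f.cost,sg,f.x)
    print(best[0],best[1]);print(best[2][:24].reshape(8,3).round(1),best[2][24:])
    np.save("P.npy",best[2]);np.save("S.npy",best[1])
E
python3 -c "
from h import *
s=st()
";python3 fit.py
```

```text
t 3.7833 q [ 0.276 -0.299 -0.969  1.804 -0.275  1.497  1.08 ] p [242.2 308.8 397.8] tilt 1.92 az 100.0 xaz -170.6 gap 0.402 F [0.4 1.7 0.6]
0.0507195900912513 (1, 1, 1, 1, 1, 1, 1)
[[-8.000e-01  2.400e+00  1.924e+02]
 [-1.100e+00 -5.900e+00 -7.600e+00]
 [ 1.200e+00 -5.900e+00  4.614e+02]
 [-1.200e+00 -1.480e+01  6.140e+01]
 [ 1.000e-01 -1.480e+01  4.384e+02]
 [ 1.000e-01 -6.000e-01  3.840e+01]
 [-1.600e+00 -6.000e-01  7.800e+00]
 [ 1.000e-01 -0.000e+00  2.578e+02]] [ 2.11935311e-16 -1.64998740e-16  1.57079633e+00]
```

```bash
cat > ik.py <<'E'
from fit import *
import fit
P=np.load("P.npy");fit.SG=list(np.load("S.npy"))
lo=np.array([-2.82,-.49,-1.37,0,-1.36,.23,-2.94])+1e-3;hi=np.array([2.82,2.23,1.46,2.46,4.5,2,2.94])-1e-3
def ik(p,R,q0,W=1000,reg=1.0,m=0.0):
    def f(q):
        pp,RR=fk(P,q);return np.r_[pp-p,W*Ro.from_matrix(RR@R.T).as_rotvec(),reg*(q-q0)]
    r=least_squares(f,np.clip(q0,lo+m+1e-6,hi-m-1e-6),bounds=(lo+m,hi-m),max_nfev=300);pp,RR=fk(P,r.x)
    return r.x,np.linalg.norm(pp-p),np.linalg.norm(Ro.from_matrix(RR@R.T).as_rotvec())
def Rtool(push_az,tilt_az,tilt): # degrees; -x_tool (horizontal) along push_az
    a=np.radians(push_az);x=np.array([-np.cos(a),-np.sin(a),0]);z=np.array([0,0,-1.]);R=np.c_[x,np.cross(z,x),z]
    b=np.radians(tilt_az);# rotate z toward direction tilt_az: axis = z x d
    d=np.array([np.cos(b),np.sin(b),0]);return Ro.from_rotvec(np.cross(z,d)*np.radians(tilt)).as_matrix()@R
E
python3 - <<'E'
from ik import *
q0=read_state()["q"]
# feasibility at mill and end
for tilt in (0,25,35):
  for taz in (60,74,90):
    for paz in (60,74,90,97):
      o=[]
      for p in ([556,20,20],[650,215,20]):
        best=min((ik(np.array(p,float),Rtool(paz,taz,tilt),qq,reg=.1) for qq in (q0,np.array([0,.5,0,1.5,0,1.2,2.5]),np.array([.3,.5,-.5,1.5,-.5,1.2,2.]))),key=lambda r:r[1]+1000*r[2])
        o.append((best[0].round(2).tolist(),round(best[1],1),round(best[2],3)))
      if tilt or taz==60: print(tilt,taz,paz,o)
E
```

```text
0 60 60 [([-0.07, 0.49, -0.05, 1.94, 0.04, 0.71, 2.48], np.float64(0.0), np.float64(0.0)), ([-0.34, 0.66, -0.05, 1.62, 0.04, 0.86, 2.21], np.float64(0.0), np.float64(0.0))]
0 60 74 [([-0.02, 0.49, -0.11, 1.94, 0.08, 0.72, 2.68], np.float64(0.0), np.float64(0.0)), ([-0.3, 0.66, -0.11, 1.62, 0.09, 0.87, 2.42], np.float64(0.0), np.float64(0.0))]
0 60 90 [([0.04, 0.49, -0.18, 1.94, 0.13, 0.72, 2.92], np.float64(0.0), np.float64(0.0)), ([-0.25, 0.67, -0.18, 1.61, 0.14, 0.87, 2.65], np.float64(0.0), np.float64(0.0))]
0 60 97 [([0.29, 0.53, -0.5, 1.93, 0.35, 0.77, 2.85], np.float64(0.0), np.float64(0.0)), ([-0.23, 0.67, -0.21, 1.61, 0.17, 0.88, 2.76], np.float64(0.0), np.float64(0.0))]
25 60 60 [([0.52, 0.51, -0.55, 2.06, -0.3, 0.45, 2.94], np.float64(0.0), np.float64(0.0)), ([0.1, 0.63, -0.49, 1.82, -0.06, 0.43, 2.41], np.float64(0.0), np.float64(0.0))]
25 60 74 [([0.68, 0.57, -0.75, 2.06, -0.02, 0.44, 2.94], np.float64(0.0), np.float64(0.0)), ([0.15, 0.65, -0.55, 1.82, 0.03, 0.43, 2.58], np.float64(0.0), np.float64(0.0))]
25 60 90 [([0.82, 0.65, -0.95, 2.05, 0.29, 0.47, 2.94], np.float64(
[... 2996 characters left out ...]
), np.float64(0.0))]
35 90 60 [([0.69, 0.68, -0.69, 1.91, -0.28, 0.77, 2.93], np.float64(0.0), np.float64(0.0)), ([0.3, 0.78, -0.66, 1.7, -0.25, 0.68, 2.63], np.float64(0.0), np.float64(0.0))]
35 90 74 [([0.86, 0.79, -0.94, 1.9, -0.0, 0.76, 2.94], np.float64(0.0), np.float64(0.0)), ([0.35, 0.8, -0.72, 1.7, -0.17, 0.67, 2.81], np.float64(0.0), np.float64(0.0))]
35 90 90 [([0.99, 0.94, -1.18, 1.9, 0.33, 0.8, 2.94], np.float64(0.0), np.float64(0.0)), ([0.44, 0.86, -0.87, 1.7, 0.03, 0.67, 2.94], np.float64(0.0), np.float64(0.0))]
35 90 97 [([1.04, 1.03, -1.28, 1.9, 0.47, 0.85, 2.94], np.float64(0.0), np.float64(0.0)), ([0.5, 0.91, -0.98, 1.7, 0.18, 0.69, 2.94], np.float64(0.0), np.float64(0.0))]
```

```bash
python3 - <<'E'
from ik import *
s=st();q=s["q"];R=s["R"];p=s["ee_pos"]
def rep(t,q):
    pp,RR=fk(P,q);z=RR[:,2];print(t,pp.round(0),"q",q.round(2),"tilt",np.degrees(np.arccos(-z[2])).round(1),"az",np.degrees(np.arctan2(z[1],z[0])).round(0))
for W in (300,1000):
  for tgt in ([120,400],[150,330],[190,500]):
    qq=q.copy()
    print(W,tgt)
    for f in np.linspace(.25,1,4):
        qq=ik(p+f*(np.array([*tgt,420])-p),R,qq,W)[0]
    rep(420,qq)
    for k in range(6):
        p0,R0=fk(P,qq)
        qq=ik(p0+[0,0,130],R0,qq,W)[0];rep(k,qq)
E
```

```text
t 3.7833 q [ 0.276 -0.299 -0.969  1.804 -0.275  1.497  1.08 ] p [242.2 308.8 397.8] tilt 1.92 az 100.0 xaz -170.6 gap 0.402 F [0.4 1.7 0.6]
300 [120, 400]
420 [120. 400. 420.] q [ 0.25 -0.41 -1.15  1.72 -0.4   1.57  0.85] tilt 1.9 az 100.0
0 [120. 400. 550.] q [ 0.3  -0.35 -1.15  1.42 -0.36  1.82  0.8 ] tilt 1.9 az 100.0
1 [120. 400. 672.] q [-0.16 -0.05 -1.11  1.09 -0.07  2.    0.43] tilt 4.2 az 86.0
2 [120. 401. 760.] q [-0.07 -0.04 -1.19  0.89 -0.07  2.    0.43] tilt 15.7 az 78.0
3 [120. 400. 846.] q [-1.18 -0.   -0.2   0.67  0.01  2.    0.36] tilt 27.3 az 78.0
4 [118. 398. 927.] q [-1.98  0.07  0.77  0.41 -0.14  2.    0.41] tilt 38.8 az 77.0
5 [115. 390. 995.] q [-1.58  0.17  0.7   0.12 -0.46  2.    0.4 ] tilt 50.3 az 77.0
300 [150, 330]
420 [150. 330. 420.] q [ 0.19 -0.46 -0.93  1.81 -0.39  1.6   1.03] tilt 1.9 az 100.0
0 [150. 330. 550.] q [ 0.22 -0.4  -0.91  1.51 -0.35  1.85  0.98] tilt 1.9 az 100.0
1 [150. 331. 670.] q [-0.75 -0.15 -0.38  1.2  -0.08  2.    0.57] tilt 4.6 az 80.0
2 [152. 337. 759.] q [-0.73 -0.13 -0.4   0.98 -0.09  2.    0.56] tilt 16.0 az 71.0
3 [153. 340. 84
[... 1921 characters left out ...]
54] tilt 10.5 az 73.0
5 [159. 372. 741.] q [-0.41 -0.07 -0.74  0.96 -0.08  2.    0.54] tilt 13.2 az 72.0
1000 [190, 500]
420 [190. 500. 420.] q [-0.21  0.25 -1.29  1.5   0.23  1.54  0.24] tilt 1.9 az 100.0
0 [190. 500. 550.] q [-0.32  0.27 -1.28  1.2   0.26  1.82  0.22] tilt 1.9 az 100.0
1 [188. 495. 651.] q [-1.54  0.18  0.36  0.93 -0.09  2.    0.51] tilt 2.6 az 92.0
2 [181. 482. 675.] q [-1.62  0.15  0.43  0.92 -0.09  2.    0.5 ] tilt 5.2 az 81.0
3 [175. 471. 697.] q [-1.69  0.12  0.51  0.9  -0.09  2.    0.5 ] tilt 7.9 az 77.0
4 [170. 462. 719.] q [-1.77  0.1   0.58  0.87 -0.09  2.    0.49] tilt 10.6 az 76.0
5 [166. 454. 741.] q [-1.85  0.09  0.66  0.84 -0.09  2.    0.49] tilt 13.3 az 75.0
```

```bash
python3 -c "
from h import *
s=st();print(totool(s,np.array([150,370,480])-s['ee_pos']))
"
```

```text
t 3.7833 q [ 0.276 -0.299 -0.969  1.804 -0.275  1.497  1.08 ] p [242.2 308.8 397.8] tilt 1.92 az 100.0 xaz -170.6 gap 0.402 F [0.4 1.7 0.6]
[ 8.1   7.81 -7.96]
```

Call:
play_rows:
  plan: [1.6,1.6,-1.6,0,3.2,3.2,-3.2,0,4.8,4.8,-4.8,0,6.5,6.4,-6.4,0,8.1,7.8,-8,0]

```text
clock: 4.2
ee_pos: [147.4, 371.5, 481.8]
ee_rot: [-0.001, -0.085, 0.996, 0.017]
wrist_force: [0.5, 1.1, 0.1]
finger_gap: 0.396
```

Call:
play_rows:
  plan: [0,0,-4,0,0,0,-8,0,0,0,-12,0,0,0,-16,0,0,0,-20,0]

```text
clock: 4.62
ee_pos: [145.8, 363.4, 656.0]
ee_rot: [0.006, -0.088, 0.996, 0.029]
wrist_force: [-1.6, -0.2, 1.0]
finger_gap: 0.403
```

Call:
play_rows:
  plan: [0,0,-4,0,0,0,-8,0,0,0,-12,0,0,0,-16,0,0,0,-20,0]

```text
clock: 5.03
ee_pos: [143.9, 357.2, 680.6]
ee_rot: [0.015, -0.089, 0.995, 0.049]
wrist_force: [0.5, -0.2, 0.3]
finger_gap: 0.398
```

```bash
python3 -c "
from h import *
s=st()
"
```

```text
t 5.0333 q [-0.636 -0.122 -0.523  1.15  -0.089  1.995  0.549] p [143.9 357.2 680.6] tilt 5.88 az 78.0 xaz -169.9 gap 0.398 F [ 0.5 -0.2  0.3]
```

Call:
play_rows:
  plan: [0,0,-5,0,0,0,-10,0,0,0,-20,0,0,0,-30,0,0,0,-40,0]

```text
clock: 5.45
ee_pos: [145.5, 360.3, 702.9]
ee_rot: [0.026, -0.089, 0.993, 0.072]
wrist_force: [0.5, -0.0, 0.1]
finger_gap: 0.404
```

Call:
play_rows:
  plan: [0,0,-5,0,0,0,-10,0,0,0,-20,0,0,0,-30,0,0,0,-40,0]

```text
clock: 5.87
ee_pos: [144.9, 357.0, 724.9]
ee_rot: [0.037, -0.088, 0.991, 0.094]
wrist_force: [0.8, 0.0, -0.5]
finger_gap: 0.398
```

Call:
play_rows:
  plan: [0,0,-5,0,0,0,-10,0,0,0,-20,0,0,0,-30,0,0,0,-40,0]

```text
clock: 6.28
ee_pos: [142.1, 348.8, 746.4]
ee_rot: [0.048, -0.088, 0.988, 0.117]
wrist_force: [-0.0, 0.1, -0.7]
finger_gap: 0.399
```

```bash
python3 -c "
from h import *
s=st()
"
```

```text
t 6.2833 q [-0.792 -0.154 -0.364  1.037 -0.089  1.995  0.542] p [142.1 348.8 746.4] tilt 14.5 az 73.0 xaz -170.6 gap 0.399 F [-0.   0.1 -0.7]
```

Call:
play_rows:
  plan: [0,0,-5,0,0,0,-10,0,0,0,-20,0,0,0,-30,0,0,0,-40,0]

```text
clock: 6.7
ee_pos: [137.6, 336.3, 767.2]
ee_rot: [0.059, -0.087, 0.985, 0.139]
wrist_force: [-1.0, -0.0, -0.5]
finger_gap: 0.4
```

Call:
play_rows:
  plan: [0,0,-5,0,0,0,-10,0,0,0,-20,0,0,0,-30,0,0,0,-40,0]

```text
clock: 7.12
ee_pos: [132.0, 320.6, 787.2]
ee_rot: [0.071, -0.086, 0.981, 0.161]
wrist_force: [0.0, 0.4, -0.4]
finger_gap: 0.397
```

Call:
play_rows:
  plan: [0,0,-5,0,0,0,-10,0,0,0,-20,0,0,0,-30,0,0,0,-40,0]

```text
clock: 7.53
ee_pos: [131.0, 321.1, 805.4]
ee_rot: [0.08, -0.089, 0.976, 0.18]
wrist_force: [0.3, 0.5, 0.5]
finger_gap: 0.403
```

Call:
play_rows:
  plan: [0,0,-5,0,0,0,-10,0,0,0,-20,0,0,0,-30,0,0,0,-40,0]

```text
clock: 7.95
ee_pos: [131.5, 320.5, 824.5]
ee_rot: [0.089, -0.087, 0.972, 0.197]
wrist_force: [0.4, -0.3, -0.4]
finger_gap: 0.401
```

Call:
play_rows:
  plan: [0,0,-5,0,0,0,-10,0,0,0,-20,0,0,0,-30,0,0,0,-40,0]

```text
clock: 8.37
ee_pos: [128.7, 320.1, 843.2]
ee_rot: [0.098, -0.089, 0.968, 0.215]
wrist_force: [1.0, 0.7, 0.3]
finger_gap: 0.402
```

```bash
python3 -c "
from h import *
s=st()
";python3 fit.py
```

```text
t 8.3667 q [-1.143 -0.204 -0.121  0.872 -0.01   1.995  0.481] p [128.7 320.1 843.2] tilt 27.37 az 71.0 xaz -172.3 gap 0.402 F [1.  0.7 0.3]
0.07392479774347582 (1, 1, 1, 1, 1, 1, 1)
[[ 0.000e+00 -0.000e+00  2.280e+02]
 [ 0.000e+00 -6.000e+00  2.800e+01]
 [-0.000e+00 -6.000e+00  4.614e+02]
 [ 0.000e+00 -1.520e+01  6.140e+01]
 [ 1.000e-01 -1.520e+01  4.385e+02]
 [-0.000e+00 -1.000e-01  3.850e+01]
 [ 0.000e+00 -1.000e-01  4.370e+01]
 [-0.000e+00 -0.000e+00  2.937e+02]] [ 2.25971305e-16 -1.08217805e-16  1.57079633e+00]
```

```bash
cat >> ik.py <<'E'
def sim(wps,q,R,n=6,v=True,W=1000):
    """wps: list of (pos, xaz turn total deg about tool z from R)"""
    p0,_=fk(P,q);a0=0
    for p1,a1 in wps:
        for f in np.linspace(0,1,n+1)[1:]:
            a=a0+f*(a1-a0);Rt=R@Ro.from_rotvec([0,0,np.radians(a)]).as_matrix()
            q,e,w=ik(p0+f*(np.array(p1)-p0),Rt,q,W)
        print(p1,a1,q.round(2),"err",round(e,1),round(w,3));p0=np.array(p1,float);a0=a1
    return q
E
python3 - <<'E'
from ik import *
s=st();q=s["q"];R=s["R"]
for a in (-58,-64,-75): sim([([300,200,600],a/2),([470,60,350],a),([543,-5,260],a),([543,-5,14],a),([576,69,14],a),([655,150,14],a),([655,200,14],a-15)],q,R)
E
```

```text
t 8.3667 q [-1.143 -0.204 -0.121  0.872 -0.01   1.995  0.481] p [128.7 320.1 843.2] tilt 27.37 az 71.0 xaz -172.3 gap 0.402 F [1.  0.7 0.3]
[300, 200, 600] -29.0 [-1.14 -0.49  0.35  1.63 -0.04  1.54  1.46] err 0.0 0.0
[470, 60, 350] -58 [-1.41 -0.49  1.12  1.93  0.06  1.15  2.47] err 0.0 0.0
[543, -5, 260] -58 [-1.59 -0.49  1.46  1.94  0.07  1.04  2.65] err 33.8 0.01
[543, -5, 14] -58 [-1.52 -0.49  1.46  2.3   0.11  0.69  2.66] err 175.1 0.043
[576, 69, 14] -58 [-1.67 -0.49  1.46  2.28  0.17  0.64  2.47] err 186.8 0.044
[655, 150, 14] -58 [-1.84 -0.49  1.46  2.21  0.25  0.65  2.27] err 238.8 0.054
[655, 200, 14] -73 [-1.92 -0.49  1.46  2.21  0.29  0.63  2.42] err 241.4 0.052
[300, 200, 600] -32.0 [-1.14 -0.49  0.35  1.63 -0.04  1.54  1.51] err 0.0 0.0
[470, 60, 350] -64 [-1.41 -0.49  1.12  1.93  0.06  1.15  2.58] err 0.0 0.0
[543, -5, 260] -64 [-1.59 -0.49  1.46  1.94  0.07  1.04  2.75] err 33.8 0.01
[543, -5, 14] -64 [-1.52 -0.49  1.46  2.3   0.11  0.69  2.76] err 175.1 0.043
[576, 69, 14] -64 [-1.67 -0.49  1.46  2.28  0.17  0.64  2.58] err 186.8 0.044
[655, 150, 14] -64 [-1.84 -0.49  1.46  2.21  0.25  0.65  2.38] err 238.8 0.054
[655, 200, 14] -79 [-1.92 -0.49  1.46  2.21  0.29  0.63  2.53] err 241.4 0.052
[300, 200, 600] -37.5 [-1.14 -0.49  0.35  1.63 -0.04  1.54  1.61] err 0.0 0.0
[470, 60, 350] -75 [-1.41 -0.49  1.12  1.93  0.06  1.15  2.77] err 0.0 0.0
[543, -5, 260] -75 [-1.59 -0.49  1.46  1.94  0.07  1.04  2.94] err 33.7 0.011
[543, -5, 14] -75 [-1.53 -0.49  1.46  2.3   0.12  0.68  2.94] err 174.8 0.045
[576, 69, 14] -75 [-1.67 -0.49  1.46  2.28  0.17  0.64  2.77] err 186.8 0.044
[655, 150, 14] -75 [-1.84 -0.49  1.46  2.21  0.25  0.65  2.57] err 238.8 0.054
[655, 200, 14] -90 [-1.92 -0.49  1.46  2.21  0.29  0.63  2.72] err 241.4 0.052
```

```bash
python3 - <<'E'
from ik import *
s=st();q=s["q"];R=s["R"]
a=-58
for A in ([170,480,700],[190,520,500]),([190,520,600],[200,560,400]),([170,480,800],[200,600,600]): 
  print();sim([(A[0],0),(A[1],0),([350,450,350],a/2),([480,250,300],a),([543,-5,260],a),([543,-5,14],a),([576,69,14],a),([655,150,14],a),([655,200,14],a-15)],q,R,n=10)
E
```

```text
t 8.3667 q [-1.143 -0.204 -0.121  0.872 -0.01   1.995  0.481] p [128.7 320.1 843.2] tilt 27.37 az 71.0 xaz -172.3 gap 0.402 F [1.  0.7 0.3]

[170, 480, 700] 0 [-1.15 -0.13 -0.15  1.21  0.02  1.58  0.45] err 0.0 0.0
[190, 520, 500] 0 [-1.15 -0.15 -0.15  1.66  0.01  1.15  0.46] err 0.0 0.0
[350, 450, 350] -29.0 [-1.07 -0.07  0.17  1.91 -0.18  0.85  1.45] err 0.0 0.0
[480, 250, 300] -58 [-0.89 -0.02  0.55  1.97 -0.45  0.93  2.66] err 0.0 0.0
[543, -5, 260] -58 [ 1.15  0.31 -1.11  1.85 -0.21  1.03  2.94] err 0.0 0.0
[543, -5, 14] -58 [ 0.9   0.66 -0.87  2.04  0.03  0.55  2.92] err 0.0 0.0
[576, 69, 14] -58 [ 0.71  0.67 -0.82  2.01  0.03  0.5   2.78] err 0.0 0.0
[655, 150, 14] -58 [ 0.47  0.73 -0.74  1.83  0.06  0.52  2.64] err 0.0 0.0
[655, 200, 14] -73 [ 0.4   0.74 -0.77  1.82  0.15  0.5   2.75] err 0.0 0.0

[190, 520, 600] 0 [-1.15 -0.12 -0.14  1.43  0.01  1.36  0.46] err 0.0 0.0
[200, 560, 400] 0 [-1.16 -0.06 -0.16  1.8   0.03  0.93  0.43] err 0.0 0.0
[350, 450, 350] -29.0 [-1.03 -0.07  0.13  1.91 -0.19  0.85  1.45] err 0.0 0.0
[480, 250, 300] -58 [-0.84 -0.02  0.5   1.97 -0.45  0.93 
[... 367 characters left out ...]
 0.5   2.75] err 0.0 0.0

[170, 480, 800] 0 [-1.17  0.   -0.18  0.83  0.06  1.83  0.43] err 0.0 0.0
[200, 600, 600] 0 [-1.17  0.03 -0.18  1.28  0.06  1.35  0.41] err 0.0 0.0
[350, 450, 350] -29.0 [-1.   -0.07  0.1   1.91 -0.19  0.85  1.46] err 0.0 0.0
[480, 250, 300] -58 [-0.81 -0.02  0.47  1.97 -0.46  0.93  2.66] err 0.0 0.0
[543, -5, 260] -58 [ 1.15  0.31 -1.11  1.85 -0.21  1.03  2.94] err 0.0 0.0
[543, -5, 14] -58 [ 0.9   0.66 -0.87  2.04  0.03  0.55  2.92] err 0.0 0.0
[576, 69, 14] -58 [ 0.71  0.67 -0.82  2.01  0.03  0.5   2.78] err 0.0 0.0
[655, 150, 14] -58 [ 0.47  0.73 -0.74  1.83  0.06  0.52  2.64] err 0.0 0.0
[655, 200, 14] -73 [ 0.4   0.74 -0.77  1.82  0.15  0.5   2.75] err 0.0 0.0
```

```bash
python3 - <<'E'
from ik import *
s=st();q=s["q"];R=s["R"]
a=-58
sim([([180,480,700],0),([230,600,450],0),([400,540,300],-20),([540,380,260],-30),([620,200,250],-40),([600,0,250],-50),([543,-5,200],a),([543,-5,14],a),([576,69,14],a),([655,150,14],a),([655,200,14],a-15)],q,R,n=10)
print(totool(s,np.array([180,480,700])-s['ee_pos']),totool(s,np.array([230,600,450])-[180,480,700]))
E
```

```text
t 8.3667 q [-1.143 -0.204 -0.121  0.872 -0.01   1.995  0.481] p [128.7 320.1 843.2] tilt 27.37 az 71.0 xaz -172.3 gap 0.402 F [1.  0.7 0.3]
[180, 480, 700] 0 [-1.15 -0.12 -0.14  1.2   0.01  1.58  0.47] err 0.0 0.0
[230, 600, 450] 0 [-1.15  0.02 -0.14  1.61  0.03  1.03  0.46] err 0.0 0.0
[400, 540, 300] -20 [-0.9   0.15 -0.03  1.79 -0.2   0.75  1.29] err 0.0 0.0
[540, 380, 260] -30 [-0.56  0.21  0.04  1.81 -0.44  0.8   2.02] err 0.0 0.0
[620, 200, 250] -40 [-0.25  0.27  0.1   1.75 -0.56  0.95  2.59] err 0.0 0.0
[600, 0, 250] -50 [ 0.55  0.29 -0.45  1.75 -0.39  1.06  2.94] err 0.0 0.0
[543, -5, 200] -58 [ 1.09  0.38 -1.06  1.92 -0.16  0.91  2.94] err 0.0 0.0
[543, -5, 14] -58 [ 0.9   0.66 -0.86  2.04  0.03  0.55  2.92] err 0.0 0.0
[576, 69, 14] -58 [ 0.71  0.66 -0.82  2.01  0.03  0.5   2.79] err 0.0 0.0
[655, 150, 14] -58 [ 0.46  0.73 -0.73  1.83  0.05  0.52  2.65] err 0.0 0.0
[655, 200, 14] -73 [ 0.4   0.74 -0.76  1.82  0.15  0.5   2.76] err 0.0 0.0
[-3.75  7.44 20.44] [-0.67 -0.35 28.17]
```

Call:
play_rows:
  plan: [-0.7,1.5,4,0,-1.4,3,8,0,-2.2,4.4,12,0,-3,5.9,16,0,-3.7,7.4,20,0]

```text
clock: 8.78
ee_pos: [180.3, 471.1, 707.3]
ee_rot: [0.099, -0.086, 0.968, 0.214]
wrist_force: [0.2, 0.3, 1.0]
finger_gap: 0.402
```

Call:
play_rows:
  plan: [0,0,4,0,0,0,8,0,0,0,12,0,0,0,16,0,0,0,20,0]

```text
clock: 9.2
ee_pos: [215.0, 556.5, 526.7]
ee_rot: [0.1, -0.083, 0.968, 0.213]
wrist_force: [0.4, 1.3, 0.4]
finger_gap: 0.403
```

```bash
python3 -c "
from h import *
s=st();print(totool(s,np.array([320,590,380])-s['ee_pos']))
"
```

```text
t 9.2 q [-1.139 -0.062 -0.143  1.53   0.023  1.199  0.455] p [215.  556.5 526.7] tilt 27.21 az 70.0 xaz -173.0 gap 0.403 F [0.4 1.3 0.4]
[-7.18 -4.94 16.14]
```

Call:
play_rows:
  plan: [-1.5,-1,3.3,-4,-3,-2,6.6,-8,-4.5,-3,9.9,-12,-6,-4,13,-16,-7.2,-5,16,-20]

```text
clock: 9.62
ee_pos: [325.0, 586.4, 378.0]
ee_rot: [0.136, -0.249, 0.94, 0.19]
wrist_force: [0.1, 0.1, -0.2]
finger_gap: 0.399
```

```bash
python3 -c "
from h import *
s=st();print(totool(s,np.array([470,470,300])-s['ee_pos']))
"
```

```text
t 9.6167 q [-1.056  0.098 -0.054  1.68  -0.052  0.895  1.003] p [325.  586.4 378. ] tilt 27.06 az 69.0 xaz -153.6 gap 0.399 F [ 0.1  0.1 -0.2]
[ -4.59 -19.15   4.34]
```

Call:
play_rows:
  plan: [-0.9,-3.8,0.9,-3,-1.8,-7.6,1.8,-6,-2.8,-11.4,2.6,-9,-3.7,-15.3,3.5,-12,-4.6,-19,4.3,-15]

```text
clock: 10.03
ee_pos: [473.1, 466.2, 298.6]
ee_rot: [0.16, -0.368, 0.9, 0.169]
wrist_force: [0.9, -0.1, 0.6]
finger_gap: 0.4
```

```bash
python3 -c "
from h import *
s=st();print(totool(s,np.array([580,310,270])-s['ee_pos']))
"
```

```text
t 10.0333 q [-0.777  0.158  0.042  1.784 -0.297  0.796  1.775] p [473.1 466.2 298.6] tilt 26.91 az 69.0 xaz -138.1 gap 0.4 F [ 0.9 -0.1  0.6]
[  3.44 -18.69  -2.3 ]
```

Call:
play_rows:
  plan: [0.7,-3.7,-0.5,0,1.4,-7.4,-1,0,2.1,-11.1,-1.4,0,2.8,-15,-1.9,0,3.4,-18.7,-2.3,0]

```text
clock: 10.45
ee_pos: [582.6, 304.3, 268.6]
ee_rot: [0.159, -0.365, 0.902, 0.168]
wrist_force: [0.7, 1.6, 0.4]
finger_gap: 0.394
```

```bash
python3 -c "
from h import *
s=st();print(totool(s,np.array([610,130,260])-s['ee_pos']));print(totool(s,np.array([590,-20,260])-[610,130,260]))
"
```

```text
t 10.45 q [-0.492  0.223  0.135  1.775 -0.489  0.877  2.242] p [582.6 304.3 268.6] tilt 26.78 az 69.0 xaz -138.4 gap 0.394 F [0.7 1.6 0.4]
[  9.03 -13.9   -6.09]
[10.44 -8.73 -6.62]
```

Call:
play_rows:
  plan: [1.9,-2.9,-1.3,0,3.8,-5.8,-2.6,0,5.7,-8.7,-3.8,0,7.6,-11.6,-5.1,0,9,-14,-6.1,0]

```text
clock: 10.87
ee_pos: [611.2, 121.9, 258.6]
ee_rot: [0.159, -0.362, 0.903, 0.167]
wrist_force: [0.7, -0.4, -1.0]
finger_gap: 0.398
```

Call:
play_rows:
  plan: [2.2,-1.8,-1.4,0,4.5,-3.7,-2.8,0,6.7,-5.6,-4.2,0,9,-7.5,-5.7,0,10.4,-8.7,-6.6,0]

```text
clock: 11.28
ee_pos: [588.8, -35.5, 257.7]
ee_rot: [0.158, -0.357, 0.906, 0.165]
wrist_force: [0.6, -1.4, -0.3]
finger_gap: 0.402
```

```bash
python3 - <<'E'
from ik import *
s=st()
c=np.radians(55);g=np.array([576.5,69])-85*np.array([np.cos(c),np.sin(c)]);print(g)
print(totool(s,np.array([*g,200])-s['ee_pos']))
sim([([*g,200],-13),([*g,14],-13),([576,69,14],-13),([655,150,14],-25),([655,200,14],-35)],s["q"],s["R"])
E
```

```text
t 11.2833 q [-0.025  0.254  0.318  1.773 -0.595  1.148  2.861] p [588.8 -35.5 257.7] tilt 26.4 az 68.0 xaz -139.4 gap 0.402 F [ 0.6 -1.4 -0.3]
[527.74600291  -0.62792376]
[4.5  5.6  5.58]
[np.float64(527.7460029101611), np.float64(-0.6279237645643008), 200] -13 [ 0.73  0.22 -0.6   1.97 -0.41  0.92  2.94] err 0.0 0.0
[np.float64(527.7460029101611), np.float64(-0.6279237645643008), 14] -13 [ 0.75  0.55 -0.67  2.1  -0.25  0.5   2.94] err 0.0 0.0
[576, 69, 14] -13 [ 0.55  0.58 -0.62  2.02 -0.24  0.47  2.79] err 0.0 0.0
[655, 150, 14] -25 [ 0.35  0.67 -0.58  1.84 -0.13  0.49  2.78] err 0.0 0.0
[655, 200, 14] -35 [ 0.27  0.68 -0.59  1.84 -0.07  0.46  2.82] err 0.0 0.0
```

```bash
python3 - <<'E'
from ik import *
s=st()
g=[518,11]
print(totool(s,np.array([*g,160])-s['ee_pos']))
sim([([*g,160],0),([*g,14],0),([555,43,14],0),([655,150,14],-15),([655,200,14],-35)],s["q"],s["R"])
E
```

```text
t 11.2833 q [-0.025  0.254  0.318  1.773 -0.595  1.148  2.861] p [588.8 -35.5 257.7] tilt 26.4 az 68.0 xaz -139.4 gap 0.402 F [ 0.6 -1.4 -0.3]
[6.1  6.34 9.48]
[518, 11, 160] 0 [ 0.02  0.21  0.18  2.06 -0.65  0.89  2.94] err 0.0 0.0
[518, 11, 14] 0 [ 0.55  0.49 -0.44  2.13 -0.52  0.51  2.94] err 0.0 0.0
[555, 43, 14] 0 [ 0.45  0.52 -0.42  2.07 -0.5   0.51  2.85] err 0.0 0.0
[655, 150, 14] -15 [ 0.21  0.63 -0.39  1.85 -0.37  0.51  2.8 ] err 0.0 0.0
[655, 200, 14] -35 [ 0.2   0.65 -0.5   1.84 -0.21  0.47  2.94] err 0.0 0.0
```

Call:
play_rows:
  plan: [1.2,1.3,1.9,2,2.4,2.6,3.8,4,3.6,3.9,5.7,6,4.8,5.2,7.6,6,6.1,6.3,9.5,6]

```text
clock: 11.7
ee_pos: [516.8, 8.4, 158.1]
ee_rot: [0.149, -0.307, 0.924, 0.172]
wrist_force: [0.2, 0.0, -0.2]
finger_gap: 0.404
```

```bash
python3 - <<'E'
from ik import *
s=st();d=cam("side");cv2.imwrite("pics/s1.png",d["img"][:,:,::-1]);d=cam("top");cv2.imwrite("pics/t1.png",d["img"][:,:,::-1])
print(totool(s,np.array([518,11,16])-s['ee_pos']))
E
```

```text
t 11.7 q [-0.062  0.22   0.281  2.062 -0.675  0.901  2.859] p [516.8   8.4 158.1] tilt 26.31 az 68.0 xaz -146.1 gap 0.404 F [ 0.2  0.  -0.2]
[ 5.18 -3.11 12.86]
```

View pics/s1.png

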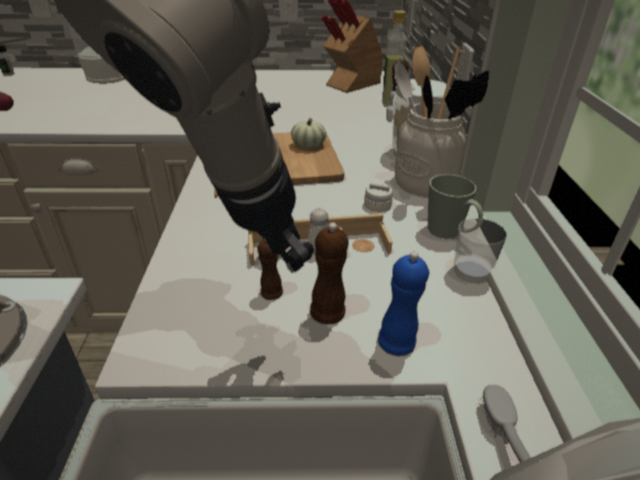

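View pics/t1.png

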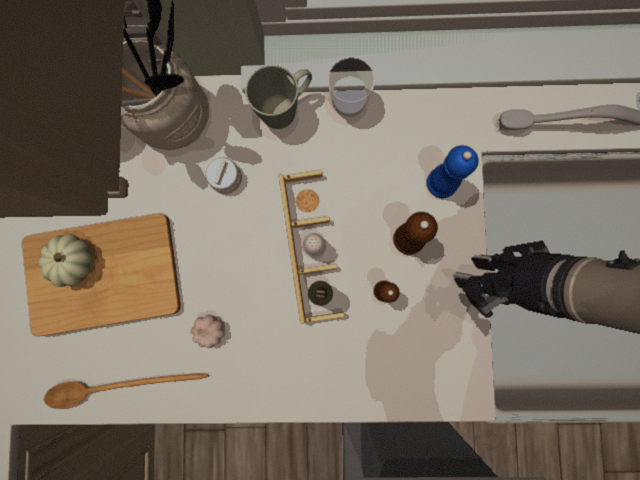

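Call:
play_rows:
  plan: [1.3,-0.8,3.2,0,2.6,-1.6,6.4,0,3.7,-2.2,9.2,0,4.6,-2.8,11.5,0,5.1,-3.1,12.6,0]

```text
clock: 12.22
ee_pos: [512.9, 10.2, 14.0]
ee_rot: [0.145, -0.304, 0.925, 0.176]
wrist_force: [-1.1, -1.0, -0.6]
finger_gap: 0.404
```

```bash
python3 - <<'E'
from ik import *
s=st();d=cam("side");i=d["img"][180:400,160:460,::-1];cv2.imwrite("pics/s2.png",cv2.resize(i,None,fx=2.6,fy=2.6,interpolation=2));d=cam("wrist");cv2.imwrite("pics/w2.png",d["img"][:,:,::-1])
for dx in (0,): print(totool(s,np.array([1,0,0])*100),totool(s,np.array([0,1,0])*100),totool(s,np.array([0,0,1])*100))
E
```

```text
t 12.2167 q [ 0.451  0.469 -0.316  2.139 -0.626  0.549  2.919] p [512.9  10.2  14. ] tilt 26.38 az 69.0 xaz -146.5 gap 0.404 F [-1.1 -1.  -0.6]
[-7.73 -6.14  1.6 ] [-5.12  7.52  4.14] [-3.75  2.38 -8.96]
```

View pics/s2.png

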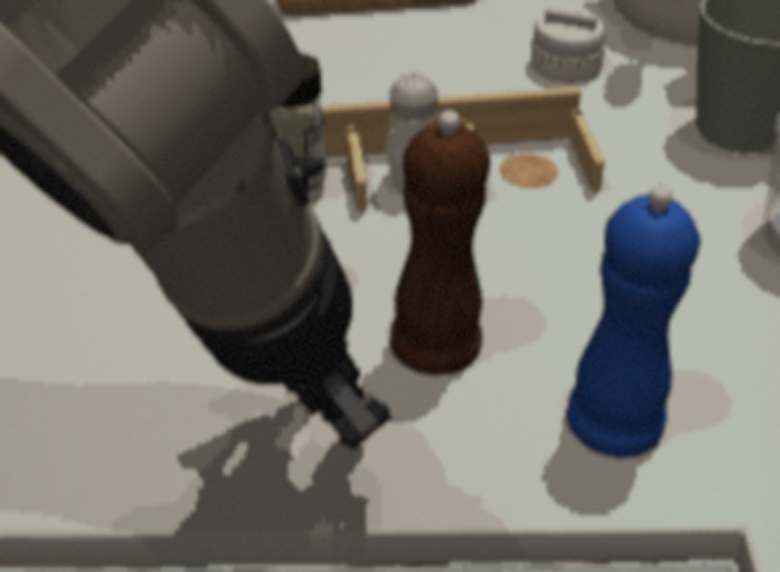

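View pics/w2.png

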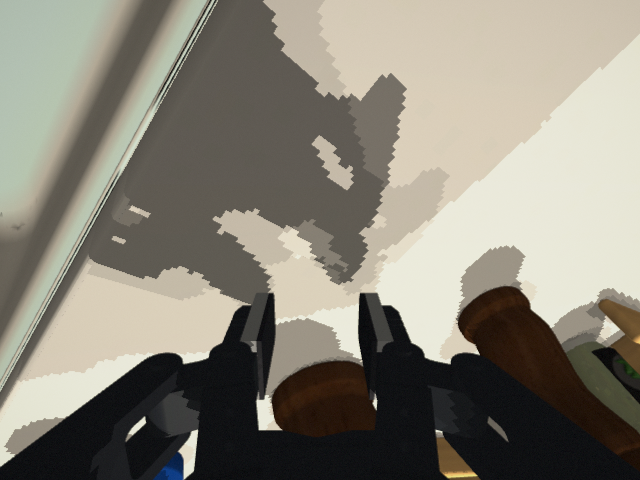

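Call:
play_rows:
  plan: [0,0,0,-4,0,0,0,-8,0,0,0,-12,0,0,0,-15,0,0,0,-15]

```text
clock: 12.73
ee_pos: [515.0, 7.1, 15.8]
ee_rot: [0.167, -0.421, 0.878, 0.154]
wrist_force: [-0.3, 0.1, 0.3]
finger_gap: 0.4
```

```bash
python3 - <<'E'
from ik import *
s=st()
E
```

```text
t 12.7333 q [ 0.699  0.517 -0.612  2.129 -0.338  0.5    2.923] p [515.    7.1  15.8] tilt 26.28 az 68.0 xaz -130.6 gap 0.4 F [-0.3  0.1  0.3]
```

```bash
python3 - <<'E'
from ik import *
s=st()
print(totool(s,np.array([540,4,15])-s['ee_pos']))
E
```

```text
t 12.7333 q [ 0.699  0.517 -0.612  2.129 -0.338  0.5    2.923] p [515.    7.1  15.8] tilt 26.28 az 68.0 xaz -130.6 gap 0.4 F [-0.3  0.1  0.3]
[-1.22 -2.18  0.35]
```

Call:
play_rows:
  plan: [-0.4,-0.7,0.1,-4,-0.8,-1.4,0.2,-8,-1.2,-2.2,0.3,-10,-1.2,-2.2,0.4,-10,-1.2,-2.2,0.4,-10]

```text
clock: 13.15
ee_pos: [541.0, 2.8, 14.7]
ee_rot: [0.18, -0.495, 0.839, 0.139]
wrist_force: [-1.2, 0.7, -0.4]
finger_gap: 0.396
```

```bash
cat >> ik.py <<'E'
XH=np.array([-.1315,.9913]);YH=np.array([-.9913,-.1315]);BAY=np.array([651.,251.])
def org(p): d=np.array(p[:2])-BAY;return (d@XH).round(1),(d@YH).round(1)
def unorg(a,b): return BAY+a*XH+b*YH
E
python3 - <<'E'
from ik import *
s=st();c=np.arctan2(-s["R"][1,0],-s["R"][0,0]);u=np.array([np.cos(c),np.sin(c)]);n=np.array([-u[1],u[0]])
d=np.array([576.5,69])-s["ee_pos"][:2];print("cradle az",np.degrees(c),"mill fwd/left",d@u,d@n)
for k in (1,): print("tool per 10mm of u,n,z",totool(s,[*(10*u),0]),totool(s,[*(10*n),0]),totool(s,[0,0,10]))
i=cam("wrist")["img"];cv2.imwrite("pics/w3.png",i[:,:,::-1])
E
```

```text
t 13.15 q [ 0.771  0.584 -0.72   2.068 -0.151  0.511  2.925] p [541.    2.8  14.7] tilt 26.22 az 68.0 xaz -119.7 gap 0.396 F [-1.2  0.7 -0.4]
cradle az 60.28427010289974 mill fwd/left 75.0529917813082 2.0025478720965157
tool per 10mm of u,n,z [-0.9  -0.03  0.44] [-0.    1.    0.06] [-0.44  0.05 -0.9 ]
```

View pics/w3.png

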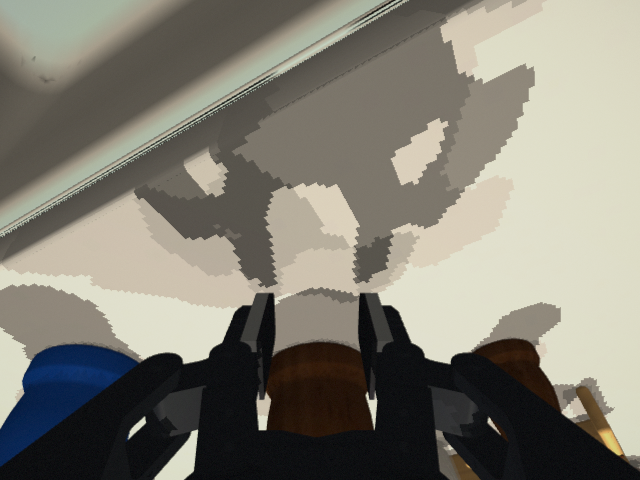

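Call:
play_rows:
  plan: [-0.9,0,0.44,0,-1.8,0.1,0.88,0,-2.4,0.1,1.18,0,-2.8,0.1,1.36,0,-3,0.1,1.45,0]

```text
clock: 13.62
ee_pos: [555.2, 34.8, 15.0]
ee_rot: [0.179, -0.496, 0.838, 0.139]
wrist_force: [0.1, -0.7, -0.4]
finger_gap: 0.401
```

```bash
cat > v.py <<'E'
from ik import *
import sys
n=sys.argv[1]
s=st();c=np.arctan2(-s["R"][1,0],-s["R"][0,0]);u=np.array([np.cos(c),np.sin(c)]);nn=np.array([-u[1],u[0]])
a=cam("side");b=cam("top")
i1=cv2.resize(a["img"][190:360,240:440,::-1],(480,408),interpolation=2);i2=cv2.resize(b["img"][150:320,270:440,::-1],(320,320),interpolation=2)
o=np.zeros((408,800,3),np.uint8);o[:,:480]=i1;o[:320,480:]=i2
cv2.imwrite(f"pics/{n}.png",o)
# knob: bright grey blob near dark brown in top cam ; find mill knob at z~167
print("cradle az",np.degrees(c).round(1),"expected mill centre",(s["ee_pos"][:2]+31*u).round(1),"org",org(s["ee_pos"][:2]+31*u))
print("tool/10mm: u",totool(s,[*(10*u),0]),"n",totool(s,[*(10*nn),0]),"z",totool(s,[0,0,10]),"xorg",totool(s,[*(10*XH),0]),"-yorg",totool(s,[*(-10*YH),0]))
E
cat >> ik.py <<'E'
def knob(b,guess):
    """grey knob centroid in top image near projected guess (world xy), knob top z~165"""
    g=w2px(b,[[guess[0],guess[1],165]])[0]
    im=b["img"].astype(int);m=(im.min(2)>110).astype(np.uint8)
    br=((im[:,:,0]-im[:,:,2]>15)&(im[:,:,0]<110)).astype(np.uint8)
    n,l,st_,ce=cv2.connectedComponentsWithStats(m,connectivity=4)
    best=None
    for k in range(1,n):
        if 8<=st_[k,4]<=120:
            d=np.hypot(*(ce[k]-g))
            if d<40 and (best is None or d<best[0]): best=(d,ce[k],st_[k,4])
    if best is None: return None
    return px2w(b,*best[1],165),best[1],best[2]
E
sed -i '/^# knob/a k=knob(b,s["ee_pos"][:2]+31*u)\nprint("knob",k, org(k[0]) if k else None)' v.py
python3 v.py a1
```

```text
t 13.6167 q [ 0.692  0.589 -0.708  2.052 -0.148  0.492  2.864] p [555.2  34.8  15. ] tilt 26.23 az 68.0 xaz -119.6 gap 0.401 F [ 0.1 -0.7 -0.4]
knob (array([579.89167185,  70.15354876, 165.        ]), array([424., 224.]), np.int32(37)) (np.float64(-169.9), np.float64(94.3))
cradle az 60.4 expected mill centre [570.5  61.8] org (np.float64(-177.0), np.float64(104.7))
tool/10mm: u [-0.9  -0.03  0.44] n [-0.    1.    0.06] z [-0.44  0.06 -0.9 ] xorg [-0.72  0.58  0.39] -yorg [-0.54 -0.81  0.21]
```

View pics/a1.png

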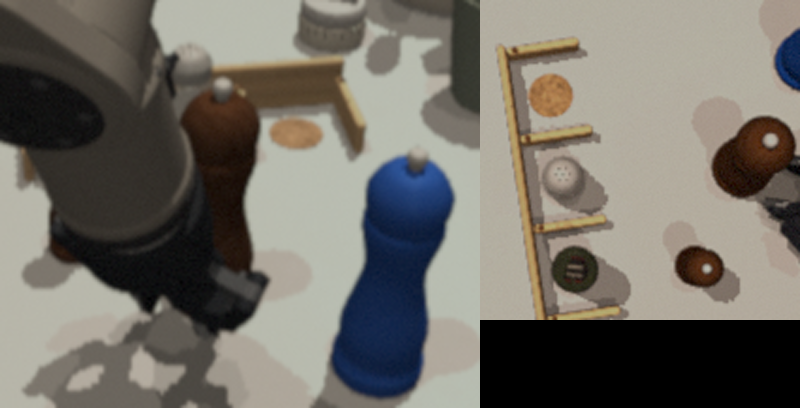

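```bash
python3 - <<'E'
from ik import *
b=cam("top")
for f in ("top0","t1"):
    b["img"]=cv2.imread(f"pics/{f}.png")[:,:,::-1];print(knob(b,[576,69]))
E
```

```text
(array([580.65757525,  70.8640393 , 165.        ]), array([423.5, 223.5]), np.int32(32))
(array([579.89167185,  70.15354876, 165.        ]), array([424., 224.]), np.int32(37))
```

Call:
play_rows:
  plan: [-0.27,0,0.13,0,-0.54,-0.1,0.26,0,-0.8,-0.15,0.4,0,-1,-0.2,0.49,0,-1.2,-0.2,0.59,0]

```text
clock: 14.18
ee_pos: [562.6, 44.1, 14.2]
ee_rot: [0.179, -0.496, 0.839, 0.139]
wrist_force: [-2.0, -1.7, 1.8]
finger_gap: 0.399
```

```bash
python3 v.py a2
```

```text
t 14.1833 q [ 0.662  0.595 -0.698  2.039 -0.144  0.489  2.842] p [562.6  44.1  14.2] tilt 26.16 az 69.0 xaz -119.7 gap 0.399 F [-2.  -1.7  1.8]
knob (array([582.07391105,  72.17790369, 165.        ]), array([422.57575758, 222.57575758]), np.int32(33)) (np.float64(-168.2), np.float64(91.8))
cradle az 60.3 expected mill centre [577.9  71. ] org (np.float64(-168.8), np.float64(96.1))
tool/10mm: u [-0.9  -0.03  0.44] n [-0.    1.    0.06] z [-0.44  0.06 -0.9 ] xorg [-0.72  0.58  0.39] -yorg [-0.54 -0.81  0.21]
```

View pics/a2.png

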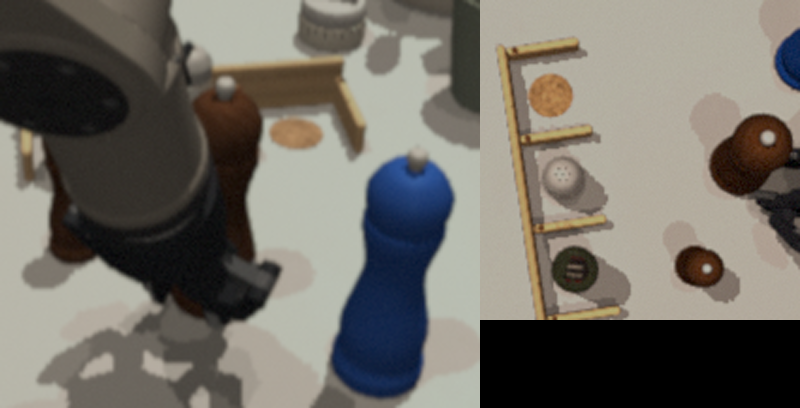

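Call:
play_rows:
  plan: [-0.35,-0.08,0.15,0,-0.7,-0.16,0.3,0,-1.05,-0.24,0.45,0,-1.4,-0.32,0.6,0,-1.8,-0.4,0.75,0]

```text
clock: 14.7
ee_pos: [575.8, 60.1, 15.2]
ee_rot: [0.179, -0.496, 0.838, 0.139]
wrist_force: [-0.2, -0.9, -0.6]
finger_gap: 0.402
```

```bash
python3 v.py a3
```

```text
t 14.7 q [ 0.615  0.602 -0.685  2.015 -0.14   0.488  2.808] p [575.8  60.1  15.2] tilt 26.19 az 68.0 xaz -119.6 gap 0.402 F [-0.2 -0.9 -0.6]
knob (array([598.42042161,  91.4897392 , 165.        ]), array([409.15384615, 212.        ]), np.int32(39)) (np.float64(-151.2), np.float64(73.1))
cradle az 60.4 expected mill centre [591.2  87. ] org (np.float64(-154.7), np.float64(80.9))
tool/10mm: u [-0.9  -0.03  0.44] n [0.   1.   0.06] z [-0.44  0.06 -0.9 ] xorg [-0.72  0.58  0.39] -yorg [-0.54 -0.81  0.21]
```

View pics/a3.png

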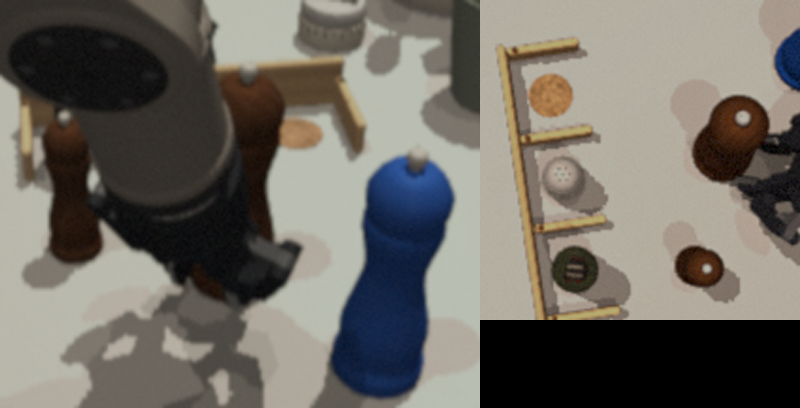

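Call:
play_rows:
  plan: [-0.35,-0.08,0.16,0,-0.7,-0.16,0.32,0,-1.05,-0.24,0.48,0,-1.4,-0.32,0.64,0,-1.75,-0.4,0.8,0]

```text
clock: 15.22
ee_pos: [589.2, 76.3, 16.0]
ee_rot: [0.179, -0.496, 0.838, 0.139]
wrist_force: [0.3, -0.6, -0.2]
finger_gap: 0.398
```

Call:
play_rows:
  plan: [-0.35,-0.08,0.16,0,-0.7,-0.16,0.32,0,-1.05,-0.24,0.48,0,-1.4,-0.32,0.64,0,-1.75,-0.4,0.8,0]

```text
clock: 15.63
ee_pos: [602.0, 91.8, 16.3]
ee_rot: [0.179, -0.496, 0.838, 0.139]
wrist_force: [-1.7, -0.5, -0.6]
finger_gap: 0.401
```

```bash
python3 v.py a4
```

```text
t 15.6333 q [ 0.523  0.621 -0.656  1.963 -0.129  0.488  2.745] p [602.   91.8  16.3] tilt 26.24 az 68.0 xaz -119.5 gap 0.401 F [-1.7 -0.5 -0.6]
knob (array([624.42415225, 122.7952967 , 165.        ]), array([387.58823529, 195.32352941]), np.int32(34)) (np.float64(-123.6), np.float64(43.2))
cradle az 60.5 expected mill centre [617.2 118.7] org (np.float64(-126.7), np.float64(50.9))
tool/10mm: u [-0.9  -0.03  0.44] n [-0.    1.    0.06] z [-0.44  0.06 -0.9 ] xorg [-0.72  0.58  0.39] -yorg [-0.54 -0.81  0.22]
```

View pics/a4.png

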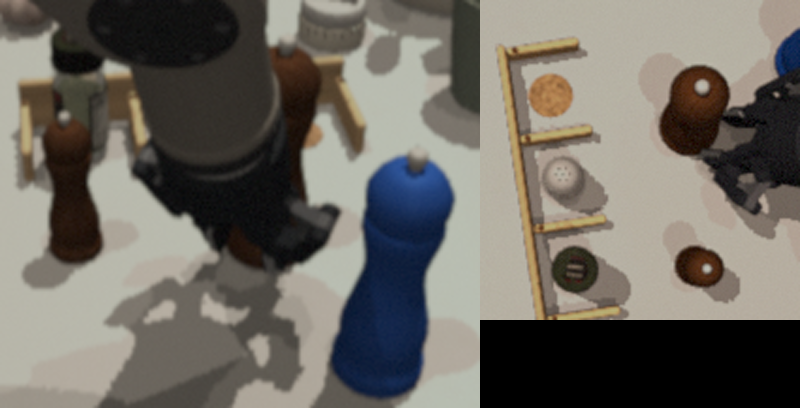

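Call:
play_rows:
  plan: [-0.35,-0.09,0.16,0,-0.7,-0.18,0.33,0,-1.05,-0.27,0.5,0,-1.4,-0.36,0.67,0,-1.75,-0.45,0.85,0]

```text
clock: 16.15
ee_pos: [615.7, 107.8, 16.5]
ee_rot: [0.18, -0.497, 0.838, 0.139]
wrist_force: [-0.0, -0.7, -1.3]
finger_gap: 0.395
```

Call:
play_rows:
  plan: [-0.35,-0.09,0.16,0,-0.7,-0.18,0.33,0,-1.05,-0.27,0.5,0,-1.4,-0.36,0.67,0,-1.75,-0.45,0.85,0]

```text
clock: 16.57
ee_pos: [629.1, 123.1, 16.3]
ee_rot: [0.18, -0.497, 0.838, 0.139]
wrist_force: [-0.3, -1.2, 0.1]
finger_gap: 0.401
```

```bash
python3 v.py a5
```

```text
t 16.5667 q [ 0.433  0.645 -0.625  1.903 -0.117  0.493  2.686] p [629.1 123.1  16.3] tilt 26.29 az 68.0 xaz -119.5 gap 0.401 F [-0.3 -1.2  0.1]
knob (array([650.11901451, 152.96633388, 165.        ]), array([367., 179.]), np.int32(37)) (np.float64(-97.1), np.float64(13.8))
cradle az 60.5 expected mill centre [644.3 150.1] org (np.float64(-99.1), np.float64(19.9))
tool/10mm: u [-0.9  -0.03  0.44] n [0.   1.   0.06] z [-0.44  0.05 -0.9 ] xorg [-0.72  0.58  0.39] -yorg [-0.54 -0.81  0.22]
```

View pics/a5.png

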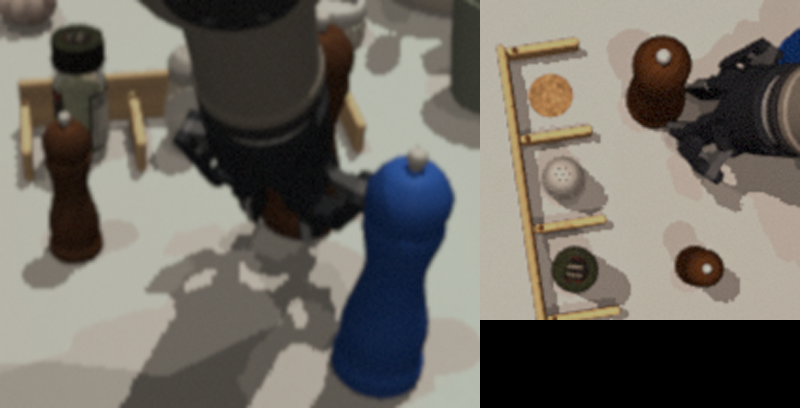

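Call:
play_rows:
  plan: [-0.4,-0.12,0.2,-1,-0.8,-0.25,0.4,-2,-1.2,-0.38,0.6,-3.5,-1.6,-0.5,0.8,-5,-2,-0.65,1,-6]

```text
clock: 17.08
ee_pos: [646.1, 141.0, 16.2]
ee_rot: [0.188, -0.541, 0.81, 0.129]
wrist_force: [-0.6, -1.4, 0.5]
finger_gap: 0.401
```

```bash
python3 v.py a6
```

```text
t 17.0833 q [ 0.402  0.67  -0.632  1.862 -0.073  0.499  2.731] p [646.1 141.   16.2] tilt 26.36 az 68.0 xaz -112.6 gap 0.401 F [-0.6 -1.4  0.5]
knob (array([663.29668912, 172.33249755, 165.        ]), array([353.94444444, 170.75      ]), np.int32(36)) (np.float64(-79.6), np.float64(-1.8))
cradle az 67.4 expected mill centre [658.  169.6] org (np.float64(-81.6), np.float64(3.8))
tool/10mm: u [-0.9  -0.    0.44] n [0.   1.   0.01] z [-0.44  0.01 -0.9 ] xorg [-0.77  0.5   0.39] -yorg [-0.45 -0.87  0.22]
```

View pics/a6.png

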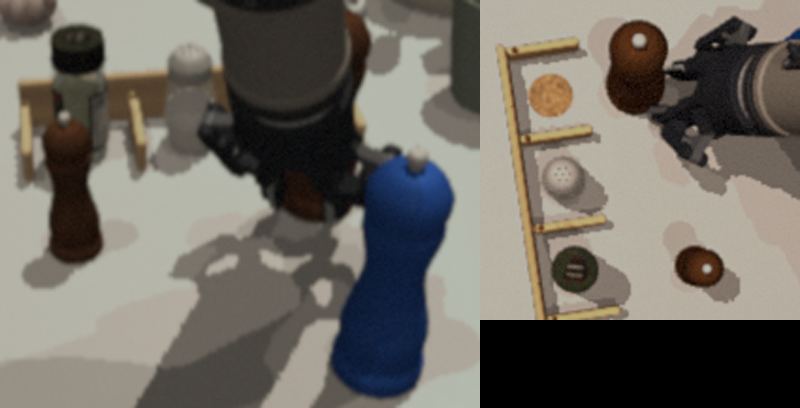

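Call:
play_rows:
  plan: [-0.24,0.08,0.12,-1.5,-0.47,0.15,0.23,-3,-0.7,0.22,0.35,-4.5,-0.93,0.3,0.47,-6,-1.17,0.37,0.58,-7]

```text
clock: 17.6
ee_pos: [648.1, 155.2, 16.5]
ee_rot: [0.196, -0.59, 0.775, 0.118]
wrist_force: [0.3, -1.1, 0.2]
finger_gap: 0.398
```

```bash
python3 v.py a7
```

```text
t 17.6 q [ 0.394  0.679 -0.654  1.857 -0.03   0.492  2.798] p [648.1 155.2  16.5] tilt 26.42 az 68.0 xaz -104.7 gap 0.398 F [ 0.3 -1.1  0.2]
knob (array([659.73048979, 190.80964558, 165.        ]), array([341.77777778, 173.33333333]), np.int32(36)) (np.float64(-60.8), np.float64(-0.7))
cradle az 75.3 expected mill centre [656.  185.2] org (np.float64(-65.9), np.float64(3.7))
tool/10mm: u [-0.9   0.02  0.44] n [-0.    1.   -0.05] z [-0.44 -0.05 -0.9 ] xorg [-0.83  0.4   0.39] -yorg [-0.34 -0.91  0.22]
```

View pics/a7.png

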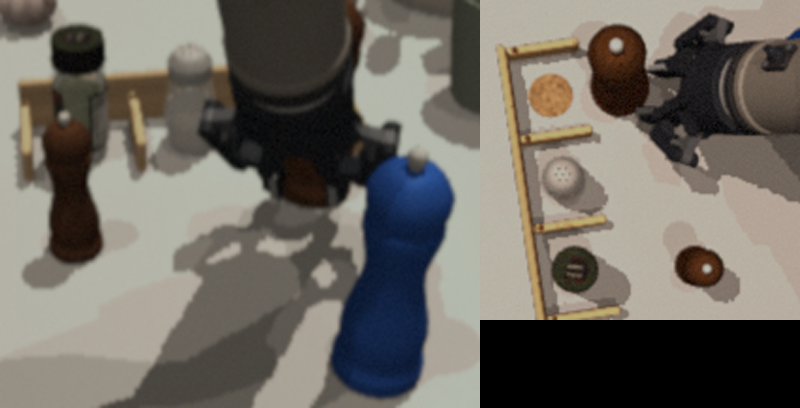

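Call:
play_rows:
  plan: [-0.3,0.06,0.14,-1.5,-0.6,0.12,0.28,-3,-0.9,0.18,0.42,-4.5,-1.2,0.24,0.57,-6,-1.52,0.29,0.72,-8]
  gripper: 0.68

```text
clock: 18.12
ee_pos: [649.7, 173.4, 16.8]
ee_rot: [0.204, -0.643, 0.731, 0.104]
wrist_force: [0.6, -1.2, -1.5]
finger_gap: 0.315
```

```bash
python3 v.py a8
```

```text
t 18.1167 q [ 0.387  0.692 -0.688  1.85   0.037  0.486  2.857] p [649.7 173.4  16.8] tilt 26.44 az 68.0 xaz -95.7 gap 0.315 F [ 0.6 -1.2 -1.5]
knob (array([658.44551951, 212.29176432, 165.        ]), array([327.60606061, 174.48484848]), np.int32(33)) (np.float64(-39.4), np.float64(-2.3))
cradle az 84.3 expected mill centre [652.8 204.3] org (np.float64(-46.5), np.float64(4.4))
tool/10mm: u [-0.9   0.05  0.43] n [-0.    0.99 -0.12] z [-0.43 -0.11 -0.9 ] xorg [-0.88  0.28  0.39] -yorg [-0.21 -0.95  0.22]
```

View pics/a8.png

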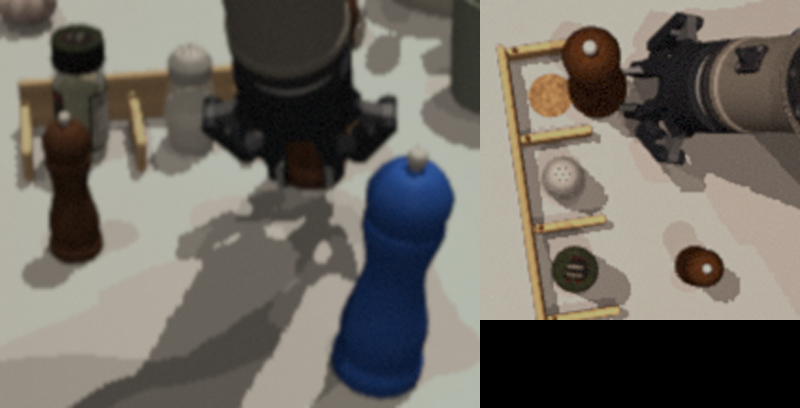

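Call:
play_rows:
  plan: [-0.35,0.06,0.16,-1,-0.7,0.12,0.32,-2,-1.05,0.18,0.48,-3,-1.4,0.24,0.64,-4,-1.76,0.3,0.8,-5]

```text
clock: 18.63
ee_pos: [649.5, 194.2, 17.2]
ee_rot: [0.208, -0.675, 0.701, 0.095]
wrist_force: [0.5, -1.0, -0.1]
finger_gap: 0.323
```

```bash
python3 v.py a9
```

```text
t 18.6333 q [ 0.367  0.701 -0.71   1.846  0.087  0.477  2.873] p [649.5 194.2  17.2] tilt 26.5 az 68.0 xaz -90.1 gap 0.323 F [ 0.5 -1.  -0.1]
knob (array([654.66245209, 233.35193824, 165.        ]), array([313.75675676, 177.24324324]), np.int32(37)) (np.float64(-18.0), np.float64(-1.3))
cradle az 89.9 expected mill centre [649.6 225.2] org (np.float64(-25.4), np.float64(4.8))
tool/10mm: u [-0.91  0.07  0.42] n [-0.    0.99 -0.16] z [-0.42 -0.15 -0.89] xorg [-0.9   0.2   0.39] -yorg [-0.12 -0.97  0.22]
```

View pics/a9.png

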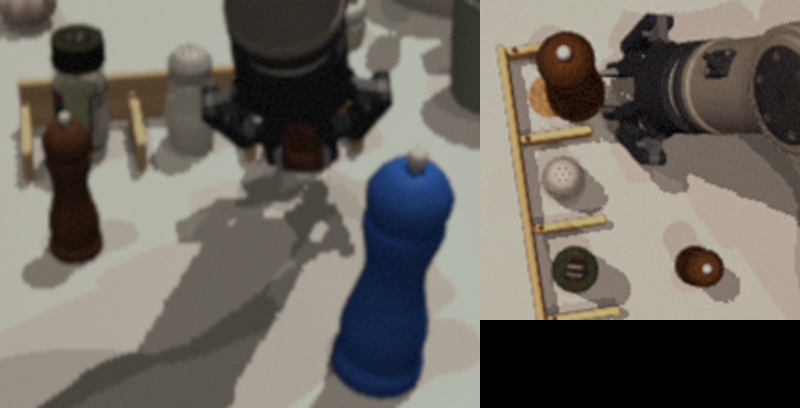

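Call:
play_rows:
  plan: [-0.27,0.05,0.12,0,-0.54,0.1,0.24,0,-0.81,0.16,0.36,0,-1.08,0.2,0.48,0,-1.35,0.26,0.6,0]

```text
clock: 19.15
ee_pos: [647.5, 210.5, 17.3]
ee_rot: [0.208, -0.675, 0.701, 0.096]
wrist_force: [0.2, -0.9, -0.3]
finger_gap: 0.319
```

```bash
python3 v.py a10
```

```text
t 19.15 q [ 0.334  0.698 -0.701  1.846  0.086  0.467  2.848] p [647.5 210.5  17.3] tilt 26.53 az 69.0 xaz -90.1 gap 0.319 F [ 0.2 -0.9 -0.3]
knob (array([653.06292682, 248.4362918 , 165.        ]), array([303.83333333, 178.5       ]), np.int32(36)) (np.float64(-2.8), np.float64(-1.7))
cradle az 89.9 expected mill centre [647.5 241.5] org (np.float64(-9.0), np.float64(4.7))
tool/10mm: u [-0.91  0.07  0.42] n [ 0.    0.99 -0.16] z [-0.42 -0.15 -0.89] xorg [-0.9   0.2   0.39] -yorg [-0.12 -0.97  0.22]
```

View pics/a10.png

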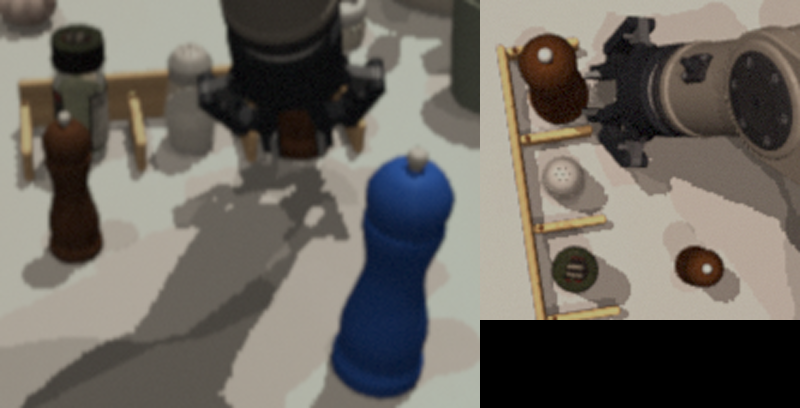

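Call:
play_rows:
  plan: [-0.13,0.03,0.06,0,-0.26,0.05,0.12,0,-0.39,0.08,0.18,0,-0.52,0.1,0.23,0,-0.65,0.13,0.28,0]

```text
clock: 19.67
ee_pos: [646.5, 218.3, 17.5]
ee_rot: [0.209, -0.675, 0.701, 0.096]
wrist_force: [1.1, -1.9, -0.0]
finger_gap: 0.324
```

```bash
python3 v.py a11
```

```text
t 19.6667 q [ 0.319  0.697 -0.698  1.846  0.086  0.462  2.837] p [646.5 218.3  17.5] tilt 26.56 az 69.0 xaz -90.1 gap 0.324 F [ 1.1 -1.9 -0. ]
knob (array([652.4109497, 255.6594849, 165.       ]), array([299.08333333, 179.02777778]), np.int32(36)) (np.float64(4.4), np.float64(-2.0))
cradle az 89.9 expected mill centre [646.5 249.3] org (np.float64(-1.1), np.float64(4.6))
tool/10mm: u [-0.91  0.07  0.42] n [-0.    0.99 -0.16] z [-0.42 -0.15 -0.89] xorg [-0.9   0.2   0.39] -yorg [-0.12 -0.97  0.22]
```

Call:
play_rows:
  plan: [-0.08,0.02,0.04,0,-0.16,0.03,0.07,0,-0.24,0.05,0.1,0,-0.32,0.06,0.14,0,-0.38,0.08,0.17,0]

```text
clock: 20.18
ee_pos: [646.3, 222.8, 17.7]
ee_rot: [0.209, -0.675, 0.701, 0.096]
wrist_force: [1.7, -3.0, -1.1]
finger_gap: 0.319
```

```bash
python3 v.py a12
```

```text
t 20.1833 q [ 0.31   0.696 -0.695  1.845  0.087  0.459  2.83 ] p [646.3 222.8  17.7] tilt 26.58 az 69.0 xaz -90.0 gap 0.319 F [ 1.7 -3.  -1.1]
knob (array([652.28536838, 259.58656788, 165.        ]), array([296.5       , 179.16666667]), np.int32(36)) (np.float64(8.3), np.float64(-2.4))
cradle az 90.0 expected mill centre [646.3 253.8] org (np.float64(3.4), np.float64(4.3))
tool/10mm: u [-0.91  0.07  0.42] n [-0.    0.99 -0.16] z [-0.42 -0.15 -0.89] xorg [-0.9   0.2   0.39] -yorg [-0.12 -0.97  0.22]
```

View pics/a12.png

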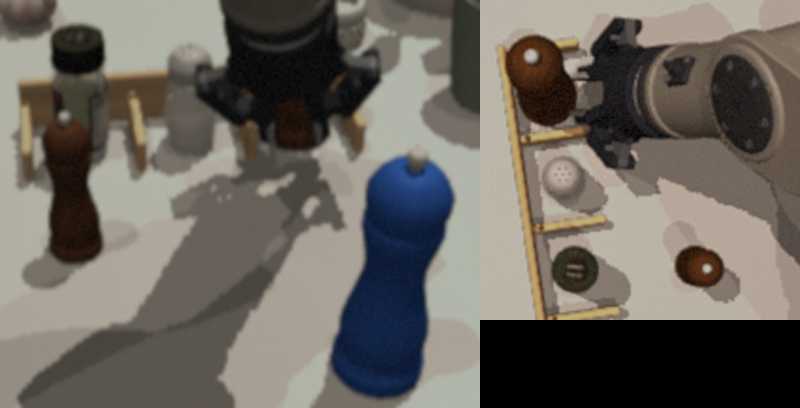

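Call:
play_rows:
  plan: [0.3,-0.06,-0.13,0,0.9,-0.18,-0.39,0,2,-0.4,-0.85,0,3.5,-0.7,-1.5,0,5,-1,-2.2,0]

```text
clock: 20.7
ee_pos: [651.9, 168.0, 17.9]
ee_rot: [0.209, -0.676, 0.7, 0.096]
wrist_force: [-0.3, -0.0, 0.0]
finger_gap: 0.32
```

```bash
python3 v.py a13
```

```text
t 20.7 q [ 0.444  0.718 -0.756  1.842  0.128  0.502  2.883] p [651.9 168.   17.9] tilt 26.61 az 69.0 xaz -89.9 gap 0.32 F [-0.3 -0.   0. ]
knob (array([652.34516626, 258.65231464, 165.        ]), array([297.11428571, 179.11428571]), np.int32(35)) (np.float64(7.4), np.float64(-2.3))
cradle az 90.1 expected mill centre [651.8 199. ] org (np.float64(-51.7), np.float64(6.0))
tool/10mm: u [-0.91  0.07  0.42] n [-0.    0.99 -0.16] z [-0.42 -0.15 -0.89] xorg [-0.9   0.2   0.39] -yorg [-0.12 -0.97  0.22]
```

View pics/a13.png

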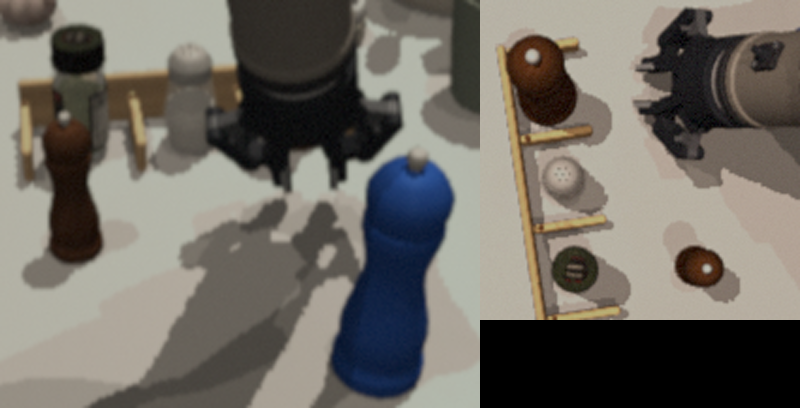

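Call:
play_rows:
  plan: [-0.5,-0.2,-3,0,-1,-0.4,-6.5,0,-1.5,-0.6,-10,0,-2,-0.8,-14,0,-2,-0.8,-16,0]

```text
clock: 21.22
ee_pos: [636.5, 116.0, 174.6]
ee_rot: [0.211, -0.674, 0.702, 0.094]
wrist_force: [1.0, -0.2, 0.1]
finger_gap: 0.323
```

Call:
play_rows:
  plan: [0,0,0,0,0,0,0,0,0,0,0,0]

```text
clock: 21.47
ee_pos: [635.5, 117.2, 173.9]
ee_rot: [0.21, -0.675, 0.701, 0.094]
wrist_force: [-1.1, -0.2, -1.0]
finger_gap: 0.316
```

```bash
python3 v.py a14; python3 - <<'E'
from ik import *
b=cam("top");k=knob(b,[651,257]);print(k)
for n,p in [("garlic",0),("x",1)]: pass
a=cv2.imread("pics/top0.png").astype(int);d=np.abs(a-b["img"][:,:,::-1].astype(int)).sum(2)
for n,(u,v) in dict(garlic=(208,331),timer=(222,177),salt=(315,243),jar=(320,293),small=(386,291),blue=(452,172)).items(): print(n,d[v-18:v+18,u-18:u+18].mean().round(1))
E
```

```text
t 21.4667 q [ 0.717  0.533 -1.     1.792  0.066  0.787  2.907] p [635.5 117.2 173.9] tilt 26.65 az 68.0 xaz -90.1 gap 0.316 F [-1.1 -0.2 -1. ]
knob None None
cradle az 89.9 expected mill centre [635.5 148.2] org (np.float64(-99.9), np.float64(28.8))
tool/10mm: u [-0.91  0.07  0.42] n [-0.    0.99 -0.17] z [-0.42 -0.15 -0.89] xorg [-0.9   0.2   0.39] -yorg [-0.12 -0.97  0.22]
(array([652.52586612, 258.82396552, 165.        ]), array([297., 179.]), np.int32(37))
garlic 26.2
timer 27.0
salt 26.5
jar 21.9
small 25.0
blue 135.7
```

View pics/a14.png

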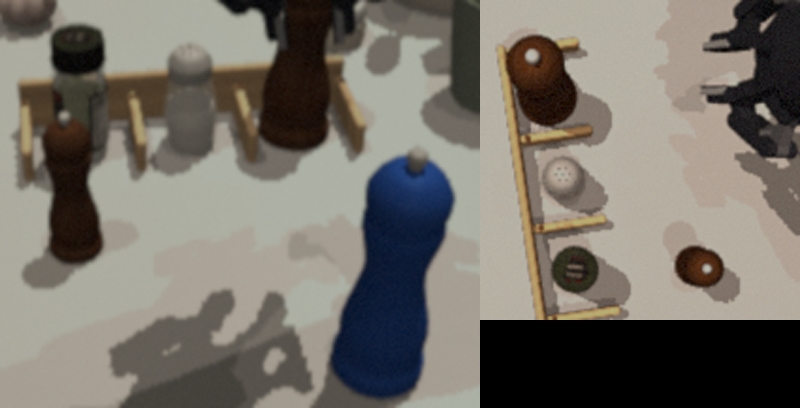

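The side view shows the mill upright in the bay, about centred between the dividers (crop 295,110), with its foot near the back rail. Everything else stands where it was, and the robot is clear.

```bash
python3 -c "
from station import *
print(hand_in())"
```

```text
the job is handed in; nothing more can be done
None
```

I pushed the large dark pepper mill into the free bay, the far one with the cork dot. It now stands upright at the back rail, and I handed the job in at about 21.5 s of the 59 s allowed. The hand-in gives no verdict.

**How it was done:** The moves cannot tilt the gripper directly. I got about 27° of tilt by asking for poses above the arm's reach. I then pushed with the two fingertips part open, TCP about 15–17 mm above the worktop. The first leg ran diagonally to in front of the bay, the second straight in. Readings after each push stayed below about 4 N; I did not monitor force during the pushes. The gripper then backed off and lifted clear.

**Last checks:**
- **Mill position:** The top camera, from the knob on the mill, puts it about 7 mm beyond the bay point and 2 mm to the side. That estimate reads a few millimetres off, and touching the rail is 6 mm. It did not move between two pictures after I backed off.
- **Other things:** The salt shaker, spice jar, garlic, timer and small mill look unchanged from the first top picture. The arm hid the blue mill in that view, but in the side view it stood where it had been.

**Where readings disagreed:**
- The mill's position from its foot and from its knob differed by about 4 mm. The position worked out from the gripper was up to about 8 mm off the knob reading. All of these lie within the allowed limits.
- Early on, joint 2 read -0.494 rad against its rounded limit of -0.49. No fault was reported.

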